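# Set out the tree-study station

## Task

Set out the tree-study station for the next class: open the bench caliper, lay the tree slice flat on its bed between the jaws, and slide the jaw shut until it presses the slice firmly against the fixed jaw, then leave it shut so that the diameter can be read. Fan all the leaf plates along the middle of the tray like roof tiles, in any order: the first with its label end up on the orange strip, each next one with its label end up on the plate before, all leaf side up and squarely in line, every yellow label showing. Do not knock over the amber bottle.

Things in the scene. Friction and masses are not known exactly. Their poses are not given: they have to be found in the camera images.
- tray: fixed flat grey display tray, 300 x 140 mm; origin at the centre of its underside, x along it from the head end (orange strip) to the open foot end, z up. Floor top 6 mm above the origin; blue lines along both long edges; no rims or end walls. The orange strip (x -150 to -120 mm, 130 mm wide) stands 8 mm above the floor: the first plate's label end rests on it.
- caliper: fixed steel bench caliper; origin at table level on its centre line, x along the slide towards the fixed jaw, z up. Bed x -110 to +90 mm, 90 mm wide, top 14 mm above the table. Fixed jaw 44 mm wide, 30 mm high above the bed, face at x = +55 mm. Sliding jaw 44 mm wide, its carriage 36 mm long, 30 mm high above the bed.
- caliper_jaw (a joint): gap between the caliper's two jaw faces in m: 0 shut, 0.095 fully open; the sliding jaw moves along the caliper's -x to open and +x to shut; it stays where it is left (about 2.5 N of friction)
- jaw_grip (a point): centre of the upright red grip on the sliding jaw, a fin 14 mm thick along the slide, 36 mm wide across, 34 mm tall (44 to 78 mm above the table), 18 mm behind the sliding jaw's face; its x axis points to the fixed jaw
- slice_mid (a point): centre of the tree slice, a loose round wooden disc with dark bark, 56 mm diameter, 24 mm thick, lying flat on the table; its z axis is the disc's axis; about 60 g
- plate1_mid (a point): centre of leaf plate 1, a loose grey-blue cast-resin plate 80 mm long (x), 60 mm wide (y), 8 mm thick (z) with a leaf picture on top, about 45 g; +x points to the end with the yellow label, a strip 24 mm long across the plate's end; lies leaf side up. 4 or 5 plates are present; absent ones read None from the start.
- plate2_mid (a point): centre of leaf plate 2, a loose grey-blue cast-resin plate 80 mm long (x), 60 mm wide (y), 8 mm thick (z) with a leaf picture on top, about 45 g; +x points to the end with the yellow label, a strip 24 mm long across the plate's end; lies leaf side up. 4 or 5 plates are present; absent ones read None from the start.
- plate3_mid (a point): centre of leaf plate 3, a loose grey-blue cast-resin plate 80 mm long (x), 60 mm wide (y), 8 mm thick (z) with a leaf picture on top, about 45 g; +x points to the end with the yellow label, a strip 24 mm long across the plate's end; lies leaf side up. 4 or 5 plates are present; absent ones read None from the start.
- plate4_mid (a point): centre of leaf plate 4, a loose grey-blue cast-resin plate 80 mm long (x), 60 mm wide (y), 8 mm thick (z) with a leaf picture on top, about 45 g; +x points to the end with the yellow label, a strip 24 mm long across the plate's end; lies leaf side up. 4 or 5 plates are present; absent ones read None from the start.
- plate5_mid (a point): centre of leaf plate 5, a loose grey-blue cast-resin plate 80 mm long (x), 60 mm wide (y), 8 mm thick (z) with a leaf picture on top, about 45 g; +x points to the end with the yellow label, a strip 24 mm long across the plate's end; lies leaf side up. 4 or 5 plates are present; absent ones read None from the start.
- dropper: bystander: small upright amber bottle with black cap, 30 mm diameter, 70 mm tall; origin at the centre of its underside
Not all that is in view belongs to the job. Leave any pink look-alike of the part that bears plate5_mid alone.

How it is judged:
By the outcome, as a careful person would: the job done as asked, in the order asked, and still so for the second after the job is handed in, with the robot touching nothing.
Of plate1, plate2, plate3, plate4, plate5 only 4 to 5 are there at a start; the rules pass over those that are not, and their reading is None.
At some moment in a run one of slice, plate1, plate2, plate3, plate4, plate5 may be knocked a few centimetres aside while the robot is not near it.
Once in a run the grip may slacken for a moment while it holds something.
It also fails if it takes over 210 s, if anything falls off the work surface, if the arm or the gripper's body presses on something with over 40 N, if the wrist force passes 120 N, or if a joint passes its speed limit or range.

## Robot

A 6-joint arm with a two-finger parallel gripper is mounted at the origin on the work surface. World frame = base frame: x ahead of the robot, y to its left, z up, the work surface at z = 0. Lengths are in mm, angles in rad, forces in N, time in s.
With the tool pointing down it reaches from about 275 to 1000 mm from the base axis. Payload 8.4 kg.
Tool frame: the origin (TCP) lies at the very end of the fingers, on their centre line; the grasp point (between the pads) lies 19 mm behind it; x points along the fingers, y is the direction in which the jaws open and shut, and the axes are right-handed (so a half turn about x gives the same grasp; the last joint's range is limited). The gripper opens to 85 mm and grips with 20 to 120 N. Pads are 22 mm wide; open, the fingers measure 114 mm over their backs; the gripper's body (76 mm by 85 mm) begins 54 mm behind the grasp point. The pads swing forward as they close: fully open they stand 13 mm farther back than shut.
Start: joints at [1.16, 0.353, 1.633, -0, 1.155, -0.002], TCP at [248.442, 573.502, 231.281] pointing down, gripper open.
Joint ranges: [-2.63, 2.63], [-0.92, 2.1], [0.06, 2.66], [-1.3, 4.44], [0, 2.69], [-3.02, 3.02]. Speed limits (rad/s): [2.22, 2.22, 2.79, 3.14, 3.14, 3.14].

## Interface

Orientations are given as [roll, pitch, yaw] about the fixed x, y, z axes, in that order (R = Rz(yaw) Ry(pitch) Rx(roll)).
In Python, from rig import r, grab_frame, camera_params, sign_off gives the robot as it stands.
- The arm moves only by the tool drive_tool, never from a script. Its argument "rows" is one flat list of numbers, 7 for each row, row after row: the shift along the tool's x, y, z in mm, then the turn, a rotation vector about the tool's x, y, z in degrees, then the opening in per cent of the stroke, from 0 (shut) to 100 (fully open). In form: [x, y, z, rx, ry, rz, fingers, x, y, z, rx, ry, rz, fingers, ...]. A call has 1 to 10 rows; each row is the pose to reach, as a shift and turn from the pose measured when the call began, along the tool's axes at that moment; what a row does not reach only later rows make up. A row lasts 1/8 s, in which the tool goes at most 62.5 mm and 10.7 degrees, less where a joint would pass 70% of its speed; a pose out of reach is approached as far as the arm can. A call with a gripper value outside its range is refused whole. The fingers move at their own pace and stop on an object; "newtons" is the grip in N (left out, the last holds). Time passes only in rows, so rows that repeat a pose let the fingers close. It gives the time, the measured TCP pose, the force and the opening at its end, in the units of the state.
- r.sense(): the state, without advancing time (a new reading comes with each control period).
- grab_frame(name): name is "scene" or "top" or "wrist"; returns the picture (400x640x3 uint8, red, green, blue); there is no depth.
- camera_params(name): a dict with "vertical_fov" (degrees; the focal length in pixels is half the picture's height over the tangent of half this angle, whatever the lens; pixels are square), "cx", "cy" (the principal point, pixels), "pose" (4x4, takes a point from camera to world coordinates); the wrist camera has in their place "tool_from_camera" (4x4, takes a point from camera to tool coordinates, whose origin is the TCP and whose axes are the tool frame's). Camera axes: x right, y down, z forward; pixel columns grow to the right and rows downward; lengths in mm; the calibration is good to about 2 mm. A picture is of the moment at which its call begins: read the wrist's pose just before it. camera_params takes no time and is no camera call.
- sign_off(): hands the job in, once; it reports no verdict.
The state is a dict: "clock": time; "qpos": joint angles; "qvel": joint speeds; "joint_efforts": joint torques, N m; "eef_pos": TCP position; "tcp_rot": TCP orientation; "contact_force": force on the tool from outside, world axes, zero at the start; "wrist_torque": the same for the moment, N m; "opening": opening from 0.0 (shut) to 1.0 (fully open).
Only numpy, scipy, OpenCV 4.12 (cv2) and the standard library are available. Lean on these libraries where they do the work, as an engineer would, in place of code of your own. Each camera call takes 0.05 s, during which the arm holds its last target.

## Working session

There is one attempt and no reset: what is moved stays moved. The work goes in short steps, Python scripts to look and compute and a tool call to move; the robot and the scene stay as the last step left them, time stands still between calls to the robot, and variables do not carry over. Pictures are saved under pics/ and viewed, and the job is handed in when it is done.

Besides the shell and the picture viewer there is one more tool, called after "Request:" as a command line: name --argument value ..., lists and objects as JSON in quotes. drive_tool: Moves the arm, as the interface text tells. Its arguments: {"type":"object","properties":{"rows":{"type":"array","items":{"type":"number"}},"newtons":{"type":"number"}},"required":["rows"]}

```bash
ls; mkdir -p pics; python3 - <<'E'
from rig import r, grab_frame, camera_params
import cv2, json
for n in ("scene","top","wrist"):
    s=r.sense()
    cv2.imwrite(f"pics/{n}0.png",grab_frame(n)[:,:,::-1])
    print(n,camera_params(n))
print(s)
E
```

```text
pics
scene {'vertical_fov': 50.44373514313286, 'cx': 321.9687346092318, 'cy': 199.68582876444316, 'pose': array([[-6.63303770e-01,  5.32493827e-01, -5.25812165e-01,
         1.11879124e+03],
       [ 7.48348761e-01,  4.70571790e-01, -4.67478687e-01,
         4.99402066e+02],
       [-1.49714349e-03, -7.03571258e-01, -7.10623138e-01,
         9.06424600e+02],
       [ 0.00000000e+00,  0.00000000e+00,  0.00000000e+00,
         1.00000000e+00]])}
top {'vertical_fov': 47.656804668862776, 'cx': 321.750675674518, 'cy': 204.1081601818744, 'pose': array([[-1.09066250e-02, -9.97968740e-01,  6.27649579e-02,
         3.98770538e+02],
       [-9.99936002e-01,  1.10737678e-02,  2.31573643e-03,
        -7.24133886e+01],
       [-3.00607714e-03, -6.27356842e-02, -9.98025650e-01,
         1.35938711e+03],
       [ 0.00000000e+00,  0.00000000e+00,  0.00000000e+00,
         1.00000000e+00]])}
wrist {'vertical_fov': 70.1694145055354, 'cx': 314.44120127261, 'cy': 201.19313020063993, 'tool_from_camera': array([[ 7.23983531e-04, -2.82075922e-01,  9.59391813e-01,
        -1.41929208e+02],
       [ 9.999992
[... 197 characters left out ...]
.00000000e+00,
         1.00000000e+00]])}
{'clock': 0.1, 'qpos': array([ 1.15958081e+00,  3.53585616e-01,  1.63404876e+00, -3.09013942e-05,
        1.15526158e+00, -2.40816681e-03]), 'qvel': array([-0.00188528, -0.00322343, -0.00257208,  0.0015961 ,  0.00013771,
       -0.00099853]), 'joint_efforts': array([-7.91835419e-05, -6.06360626e+01, -3.42819607e+01, -1.70460271e-04,
        3.79541700e-03, -5.11718838e-05]), 'eef_pos': array([248.28374568, 573.08579849, 230.63728975]), 'tcp_rot': array([-1.55152798,  1.56949272, -1.96032284]), 'contact_force': array([ 0.10676237,  0.22047991, -0.20927391]), 'wrist_torque': array([ 0.03300193, -0.02260396, -0.0460857 ]), 'opening': 1.004706801370659}
```

View pics/scene0.png

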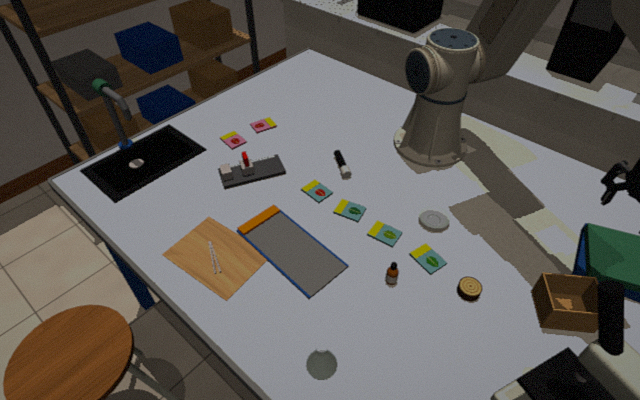

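View pics/top0.png

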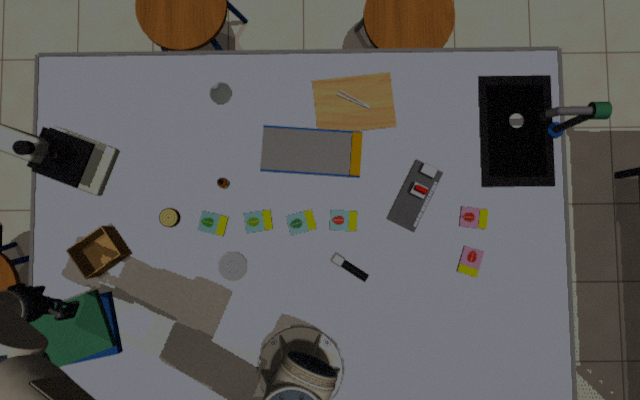

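View pics/wrist0.png

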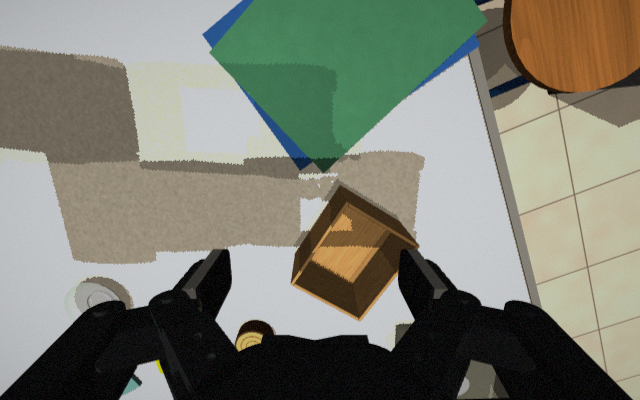

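```bash
cat > h.py <<'E'
import numpy as np, cv2
from scipy.spatial.transform import Rotation as Ro
from rig import r, grab_frame, camera_params
def tcp():
    s=r.sense(); T=np.eye(4); T[:3,:3]=Ro.from_euler('xyz',s['tcp_rot']).as_matrix(); T[:3,3]=s['eef_pos']; return T
def cam(name,T=None):
    p=camera_params(name); f=200/np.tan(np.radians(p['vertical_fov']/2))
    M=p['pose'] if 'pose' in p else (tcp() if T is None else T)@p['tool_from_camera']
    return f,p['cx'],p['cy'],M
def ray(name,uv,z,C=None):
    f,cx,cy,M=C or cam(name); uv=np.atleast_2d(np.asarray(uv,float))
    d=np.c_[(uv[:,0]-cx)/f,(uv[:,1]-cy)/f,np.ones(len(uv))]@M[:3,:3].T; o=M[:3,3]
    return o+d*((z-o[2])/d[:,2])[:,None]
def proj(name,P,C=None):
    f,cx,cy,M=C or cam(name); q=(np.atleast_2d(P)-M[:3,3])@M[:3,:3]
    return np.c_[f*q[:,0]/q[:,2]+cx,f*q[:,1]/q[:,2]+cy]
def shot(name,fn=None):
    C=cam(name); im=grab_frame(name)
    if fn: cv2.imwrite(f'pics/{fn}.png',im[:,:,::-1])
    return im,C
def rel(P,yaw,pitch=0):
    """shift (mm) and rotvec (deg) in tool axes to reach a down-pointing tool, TCP P, tool y (jaw axis) at world angle yaw(deg)"""
    T=tcp(); 
    best=None
    for k in (0,180):
        a=np.radians(yaw+k); x=np.array([0,0,-1.]); y=np.array([np.cos(a),np.sin(a),0]); R=np.c_[x,y,np.cross(x,y)]
        rv=np.degrees(Ro.from_matrix(T[:3,:3].T@R).as_rotvec())
        if best is None or np.linalg.norm(rv)<np.linalg.norm(best): best=rv
    return np.r_[T[:3,:3].T@(np.array(P)-T[:3,3]),best].round(1)
E
python3 - <<'E'
import cv2
a=cv2.imread('pics/top0.png')
cv2.imwrite('pics/t1.png',cv2.resize(a[190:260,150:370],None,fx=3.6,fy=3.6,interpolation=cv2.INTER_CUBIC))
cv2.imwrite('pics/t2.png',cv2.resize(a[100:240,250:450],None,fx=4,fy=4,interpolation=cv2.INTER_CUBIC))
E
```

```text
(no output)
```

View pics/t1.png

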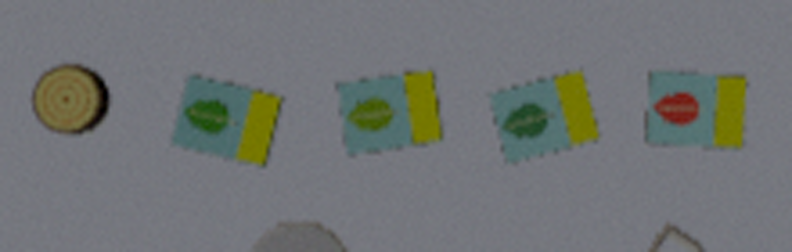

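View pics/t2.png

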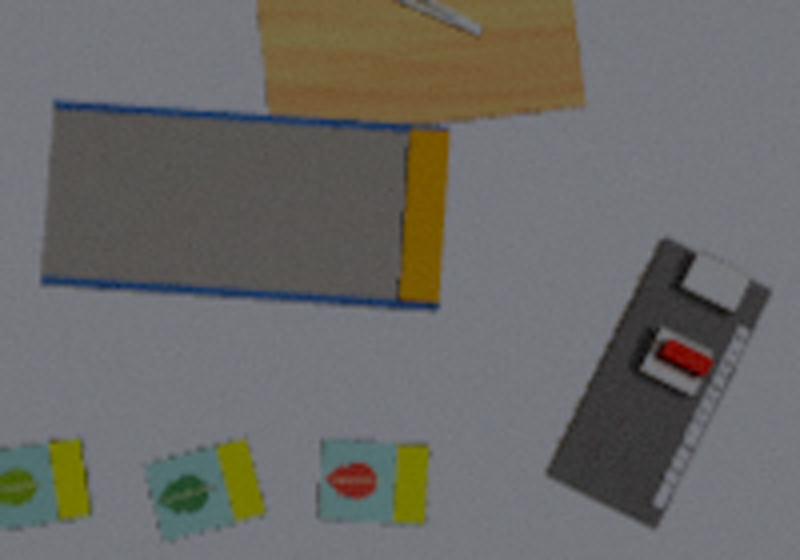

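```bash
python3 - <<'E'
from h import *
np.set_printoptions(precision=1,suppress=True)
c=np.array([(665,238),(772,290),(655,528),(547,473)])/4+[250,100]-0.4
P=ray('top',c,14); print(P); print(P.mean(0)); d=np.r_[P[0]+P[1]-P[2]-P[3]].reshape(3)/2
print('len',np.linalg.norm(d),'ang',np.degrees(np.arctan2(d[1],d[0])), 'wid',np.linalg.norm(P[0]-P[1]))
g=np.array([(686,352)])/4+[250,100]-0.4; print('grip',ray('top',g,78))
t=np.array([(55,101),(448,126),(438,308),(42,285)])/4+[250,100]-0.4; print('tray',ray('top',t,6))
s=np.array([(67,97)])/3.6+[150,190]; print('slice',ray('top',s,24))
for p in [(224,118),(389,112),(544,115),(695,109)]: print(ray('top',np.array(p)/3.6+[150,190],8))
print(ray('top',[223,183],70), tcp())
E
```

```text
[[ 615.3 -352.4   14. ]
 [ 575.2 -431.4   14. ]
 [ 398.7 -339.9   14. ]
 [ 440.4 -260.7   14. ]]
[ 507.4 -346.1   14. ]
len 198.13509960638225 ang -27.5489719646094 wid 88.51347459235762
grip [[ 523.2 -352.1   78. ]]
tray [[ 726.4  105.     6. ]
 [ 703.8 -192.2    6. ]
 [ 565.5 -182.4    6. ]
 [ 586.2  115.2    6. ]]
slice [[449.8 383.2  24. ]]
[[431.6 258.2   8. ]]
[[435.  121.4   8. ]]
[[431.1  -7.1   8. ]]
[[ 434.7 -132.3    8. ]]
[[543.5 212.6  70. ]] [[ -0.    0.4   0.9 248.3]
 [ -0.    0.9  -0.4 573.2]
 [ -1.   -0.    0.  230.7]
 [  0.    0.    0.    1. ]]
```

```bash
python3 - <<'E'
from h import *
print(rel([522,-352,230],-27.5)); print(tcp().round(3))
E
```

```text
[   1.5 -740.2  618.9  -85.9   -0.     0. ]
[[-0.00000e+00  3.97000e-01  9.18000e-01  2.48277e+02]
 [-1.00000e-03  9.18000e-01 -3.97000e-01  5.73183e+02]
 [-1.00000e+00 -1.00000e-03  0.00000e+00  2.30728e+02]
 [ 0.00000e+00  0.00000e+00  0.00000e+00  1.00000e+00]]
```

```bash
python3 - <<'E'
s=open('h.py').read()
i=s.index('    best=None'); j=s.index('    return np.r_[T[:3,:3].T@(np')
s=s[:i]+'''    rad=np.degrees(np.arctan2(P[1],P[0])); a=(yaw-rad+90)%180-90+rad   # joint 6 stays near 0
    a=np.radians(a); x=np.array([0,0,-1.]); y=np.array([np.cos(a),np.sin(a),0]); R=np.c_[x,y,np.cross(x,y)]
    R=R@Ro.from_euler('y',pitch,degrees=True).as_matrix()
    best=np.degrees(Ro.from_matrix(T[:3,:3].T@R).as_rotvec())
'''+s[j:]
open('h.py','w').write(s)
E
python3 - <<'E'
from h import *
print(rel([522,-352,230],-27.5))
E
```

```text
[ 1.500e+00 -7.402e+02  6.189e+02  9.410e+01  1.000e-01  0.000e+00]
```

Request:
drive_tool --rows '[0, -370, 310, 47, 0, 0, 100, 0, -740, 619, 94, 0, 0, 100, 0, -740, 619, 94, 0, 0, 100, 0, -740, 619, 94, 0, 0, 100, 0, -740, 619, 94, 0, 0, 100, 0, -740, 619, 94, 0, 0, 100, 0, -740, 619, 94, 0, 0, 100, 0, -740, 619, 94, 0, 0, 100, 0, -740, 619, 94, 0, 0, 100, 0, -740, 619, 94, 0, 0, 100]'

```text
clock: 1.4
eef_pos: [425.9, -27.9, 231.6]
tcp_rot: [0.859, 1.57, -1.193]
contact_force: [0.5, 0.9, -0.1]
opening: 0.998
```

```bash
python3 - <<'E'
from h import *
print(rel([522,-352,230],-27.5))
E
```

```text
[  1.9 235.  242.9  -0.    0.   -0. ]
```

Request:
drive_tool --rows '[20, 235, 243, 0, 0, 0, 50, 30, 235, 243, 0, 0, 0, 50, 30, 235, 243, 0, 0, 0, 50, 30, 235, 243, 0, 0, 0, 50, 30, 235, 243, 0, 0, 0, 50, 30, 235, 243, 0, 0, 0, 50, 30, 235, 243, 0, 0, 0, 50, 30, 235, 243, 0, 0, 0, 50, 30, 235, 243, 0, 0, 0, 50]'

```text
clock: 2.52
eef_pos: [521.8, -351.0, 202.2]
tcp_rot: [0.915, 1.57, -1.136]
contact_force: [1.5, -0.6, -1.0]
opening: 0.501
```

```bash
python3 - <<'E'
from h import *
im,C=shot('wrist','w1'); print(tcp().round(2))
E
```

```text
[[ 0.0000e+00  8.9000e-01 -4.6000e-01  5.2190e+02]
 [-0.0000e+00 -4.6000e-01 -8.9000e-01 -3.5099e+02]
 [-1.0000e+00  0.0000e+00  0.0000e+00  2.0227e+02]
 [ 0.0000e+00  0.0000e+00  0.0000e+00  1.0000e+00]]
```

View pics/w1.png

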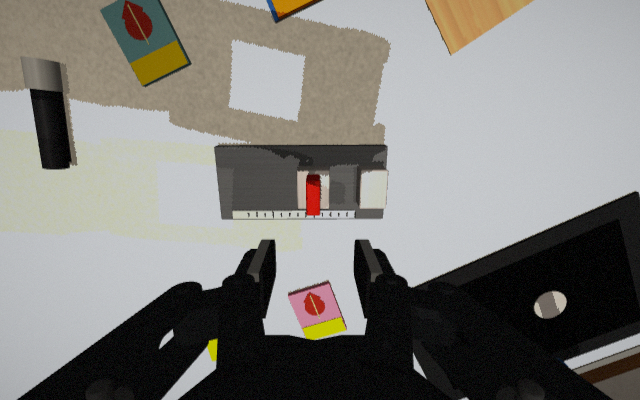

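```bash
python3 - <<'E'
from h import *
import cv2
a=cv2.imread('pics/w1.png'); cv2.imwrite('pics/w1z.png',cv2.resize(a[135:235,205:400],None,fx=4,fy=4,interpolation=cv2.INTER_CUBIC))
E
```

```text
(no output)
```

View pics/w1z.png

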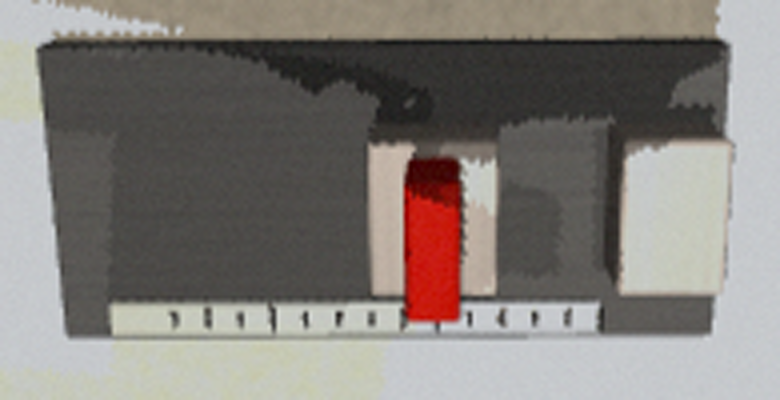

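```bash
python3 - <<'E'
from h import *
np.set_printoptions(precision=1,suppress=True)
C=cam('wrist')
f=lambda L,z: ray('wrist',np.array(L)/4+[205-.4,135-.4],z,C)
P=f([(40,46),(728,46),(712,335),(68,335)],14); print(P)
d=(P[1]+P[2]-P[0]-P[3])/2; print(np.linalg.norm(d),np.degrees(np.arctan2(d[1],d[0])),np.linalg.norm(P[0]-P[3]),P.mean(0))
u=d[:2]/np.linalg.norm(d[:2]); o=P.mean(0)[:2]+10*u; print('origin',o)
n=np.array([-u[1],u[0]])
for nm,q,z in (('fin',[(405,180),(460,180),(460,320),(405,320)],78),('jaw',[(370,145),(497,145),(495,295),(372,295)],44),('fix',[(622,140),(732,140),(722,295),(618,295)],44)):
    Q=f(q,z)[:,:2]; print(nm,Q.mean(0),[((w-o)@u).round(1) for w in Q],[((w-o)@n).round(1) for w in Q])
E
```

```text
[[ 438.4 -262.4   14. ]
 [ 612.8 -353.4   14. ]
 [ 573.4 -431.8   14. ]
 [ 397.7 -340.1   14. ]]
197.48468139679787 -27.545712865782193 87.75097017690824 [ 505.6 -346.9   14. ]
origin [ 514.4 -351.6]
fin [ 518.3 -352.5] [np.float64(-2.7), np.float64(10.4), np.float64(10.6), np.float64(-3.0)] [np.float64(18.6), np.float64(18.6), np.float64(-16.7), np.float64(-16.7)]
jaw [ 517.8 -353.6] [np.float64(-13.0), np.float64(20.9), np.float64(20.9), np.float64(-13.1)] [np.float64(20.8), np.float64(20.8), np.float64(-21.2), np.float64(-21.2)]
fix [ 575.9 -383.1] [np.float64(54.1), np.float64(83.4), np.float64(83.8), np.float64(55.0)] [np.float64(22.1), np.float64(22.1), np.float64(-21.2), np.float64(-21.2)]
```

```bash
python3 - <<'E'
from h import *
print(rel([518.3,-352.5,50],-27.5))
E
```

```text
[152.3  -2.6   2.9   0.    0.   -0. ]
```

Request:
drive_tool --rows '[50, -2.6, 2.9, 0, 0, 0, 50, 100, -2.6, 2.9, 0, 0, 0, 50, 130, -2.6, 2.9, 0, 0, 0, 50, 145, -2.6, 2.9, 0, 0, 0, 50, 152, -2.6, 2.9, 0, 0, 0, 40, 152, -2.6, 2.9, 0, 0, 0, 10, 152, -2.6, 2.9, 0, 0, 0, 10, 152, -2.6, 2.9, 0, 0, 0, 10, 152, -2.6, 2.9, 0, 0, 0, 10]' --newtons 25

```text
clock: 3.7
eef_pos: [518.9, -352.7, 51.2]
tcp_rot: [1.337, 1.569, -0.714]
contact_force: [0.3, 1.6, 3.8]
opening: 0.161
```

Request:
drive_tool --rows '[0, -8, 0, 0, 0, 0, 10, 0, -16, 0, 0, 0, 0, 10, 0, -24, 0, 0, 0, 0, 10, 0, -32, 0, 0, 0, 0, 10, 0, -40, 0, 0, 0, 0, 10, 0, -48, 0, 0, 0, 0, 10, 0, -55, 0, 0, 0, 0, 10, 0, -60, 0, 0, 0, 0, 10, 0, -60, 0, 0, 0, 0, 10]'

```text
clock: 4.82
eef_pos: [464.8, -324.8, 51.1]
tcp_rot: [0.855, 1.57, -1.196]
contact_force: [-4.4, -0.7, 4.5]
opening: 0.163
```

Request:
drive_tool --rows '[0, 0, 0, 0, 0, 0, 45, 0, 0, 0, 0, 0, 0, 45, 0, 0, 0, 0, 0, 0, 45, -60, 0, 0, 0, 0, 0, 45, -110, 0, 0, 0, 0, 0, 60, -140, 0, 0, 0, 0, 0, 100, -140, 0, 0, 0, 0, 0, 100]'

```text
clock: 5.7
eef_pos: [466.1, -325.5, 193.7]
tcp_rot: [1.358, 1.565, -0.692]
contact_force: [1.0, 0.0, 0.7]
opening: 0.987
```

```bash
python3 - <<'E'
from h import *
im,C=shot('top','top1'); im,C=shot('wrist','w2')
print(rel([450,383,190],62.5), rel([450,383,190],-27.5))
a=cv2.imread('pics/top1.png')
cv2.imwrite('pics/top1z.png',cv2.resize(a[100:240,150:450],None,fx=2.6,fy=2.6,interpolation=cv2.INTER_CUBIC))
E
```

```text
[ 2.000e-01 -3.392e+02 -6.209e+02 -9.000e+01  0.000e+00  0.000e+00] [ 2.000e-01 -3.392e+02 -6.209e+02  0.000e+00  0.000e+00 -0.000e+00]
```

View pics/top1z.png

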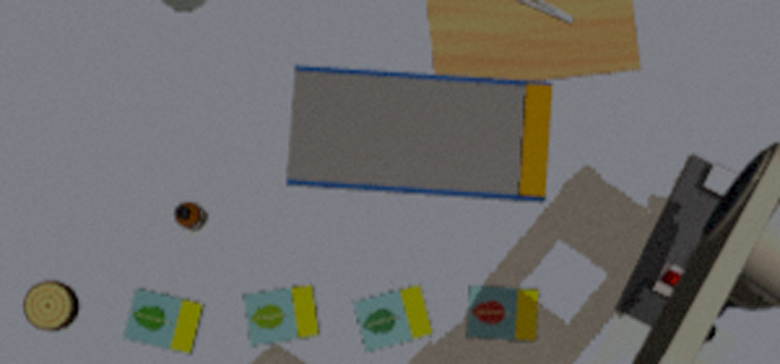

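View pics/w2.png

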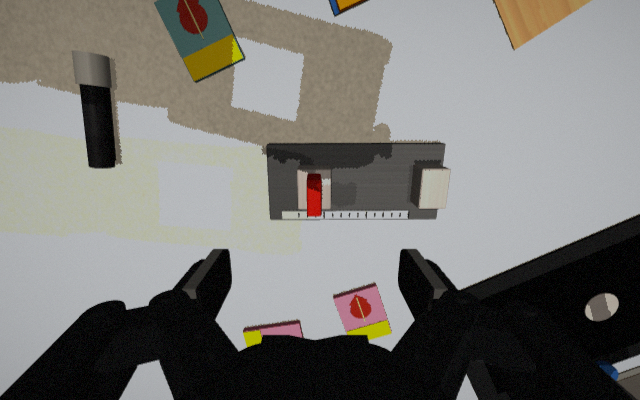

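Request:
drive_tool --rows '[0, -50, -90, 0, 0, 0, 100, 0, -200, -365, 10, 0, 0, 100, 0, -339, -621, 16, 0, 0, 100, 0, -339, -621, 16, 0, 0, 100, 0, -339, -621, 16, 0, 0, 100, 0, -339, -621, 16, 0, 0, 100, 0, -339, -621, 16, 0, 0, 100, 0, -339, -621, 16, 0, 0, 100, 0, -339, -621, 16, 0, 0, 100, 0, -339, -621, 16, 0, 0, 100]'

```text
clock: 7.05
eef_pos: [450.7, 300.4, 188.5]
tcp_rot: [0.066, 1.568, -2.263]
contact_force: [1.1, -0.4, 0.2]
opening: 1.001
```

```bash
python3 - <<'E'
from h import *
print(rel([450,383,150],-43.5))
E
```

```text
[ 38.3 -57.3 -59.6   0.    0.2  -0. ]
```

Request:
drive_tool --rows '[38, -57, -60, 0, 0, 0, 100, 38, -57, -60, 0, 0, 0, 100, 38, -57, -60, 0, 0, 0, 100, 38, -57, -60, 0, 0, 0, 100]'

```text
clock: 7.55
eef_pos: [449.9, 382.0, 149.3]
tcp_rot: [0.027, 1.565, -2.303]
contact_force: [-0.1, 1.2, -0.1]
opening: 1.0
```

```bash
python3 - <<'E'
from h import *
im,C=shot('wrist','w3')
np.set_printoptions(precision=1,suppress=True)
print(tcp(),proj('wrist',[450,383,24],C))
E
```

```text
[[ -0.    0.7  -0.7 450.3]
 [ -0.   -0.7  -0.7 381.9]
 [ -1.    0.    0.  149.9]
 [  0.    0.    0.    1. ]] [[314.6 192.5]]
```

View pics/w3.png

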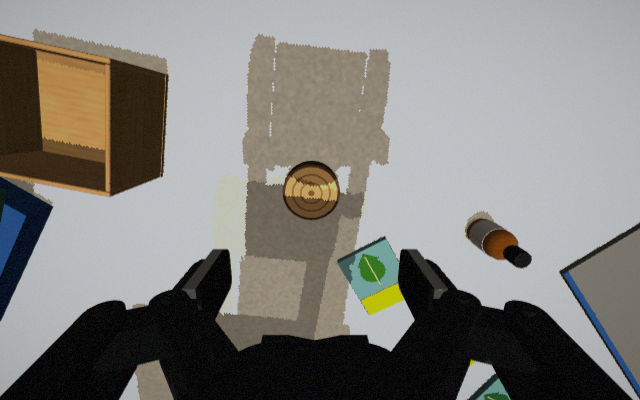

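```bash
python3 - <<'E'
from h import *
np.set_printoptions(precision=1,suppress=True)
T=tcp();C=cam('wrist')
P=ray('wrist',[[338,259],[386,238]],8,C); print(P,((P-T[:3,3])@T[:3,:3]))
Q=ray('wrist',[[312,191.5]],24,C);print(Q, rel([*Q[0][:2],10],-43.5), proj('wrist',np.c_[Q[0]+28*np.array([[np.cos(t),np.sin(t),0] for t in (0,1.57,3.14,4.7)])],C))
E
```

```text
[[413.7 306.7   8. ]
 [468.3 289.7   8. ]] [[142.2  25.1  79.1]
 [142.1  76.5  53.9]]
[[449.2 385.3  24. ]] [139.8  -3.2  -2.4   0.    0.3  -0. ] [[333.3 171.9]
 [291.7 170.8]
 [291.5 210.3]
 [331.3 211.5]]
```

Request:
drive_tool --rows '[60, -3, -2, 0, 0, 0, 100, 110, -3, -2, 0, 0, 0, 100, 135, -3, -2, 0, 0, 0, 100, 147, -3, -2, 0, 0, 0, 90, 147, -3, -2, 0, 0, 0, 55, 147, -3, -2, 0, 0, 0, 55, 147, -3, -2, 0, 0, 0, 55, 147, -3, -2, 0, 0, 0, 55, 147, -3, -2, 0, 0, 0, 55]' --newtons 35

```text
clock: 8.72
eef_pos: [449.7, 385.3, 3.9]
tcp_rot: [0.157, 1.568, -2.172]
contact_force: [0.1, -1.2, 7.3]
opening: 0.639
```

Request:
drive_tool --rows '[-30, 0, 0, 0, 0, 0, 50, -80, 0, 0, 0, 0, 0, 50, -140, 0, 0, 0, 0, 0, 50, -150, 0, 0, 0, 0, 0, 50]'

```text
clock: 9.22
eef_pos: [451.9, 387.5, 158.5]
tcp_rot: [2.873, 1.566, 0.543]
contact_force: [0.2, 0.1, -0.5]
opening: 0.64
```

```bash
sed -i 's/    rad=np/    rad=np/; s/def rel(P,yaw,pitch=0)/def rel(P,yaw,pitch=0,exact=False)/; s/    a=np.radians(a); x/    a=yaw if exact else a\n    a=np.radians(a); x/' h.py
python3 - <<'E'
from h import *
im,C=shot('wrist','w4')
print(r.sense()['opening'],rel([534.5,-361,150],-117.5,0,True))
E
```

```text
0.6355223401840181 [ 6.800e+00  5.751e+02  4.855e+02  7.400e+01 -2.000e-01  1.000e-01]
```

View pics/w4.png

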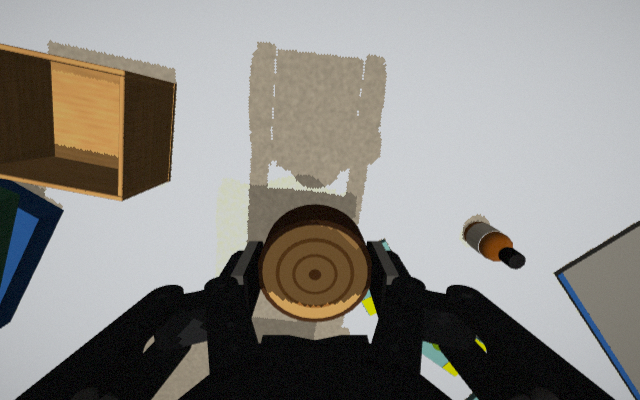

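```bash
python3 - <<'E'
from h import *
T=tcp();C=cam('wrist')
P=ray('wrist',[[315,266]],T[2,3]+20,C); print((P-T[:3,3])@T[:3,:3])
E
```

```text
[[-19.99163976  -0.53397201  -3.28113495]]
```

Request:
drive_tool --rows '[0, 60, 50, 8, 0, 0, 50, 6, 575, 485, 74, 0, 0, 50, 6, 575, 485, 74, 0, 0, 50, 6, 575, 485, 74, 0, 0, 50, 6, 575, 485, 74, 0, 0, 50, 6, 575, 485, 74, 0, 0, 50, 6, 575, 485, 74, 0, 0, 50, 6, 575, 485, 74, 0, 0, 50, 6, 575, 485, 74, 0, 0, 50, 6, 575, 485, 74, 0, 0, 50]'

```text
clock: 10.52
eef_pos: [519.8, -236.9, 150.2]
tcp_rot: [-1.339, 1.568, 1.323]
contact_force: [1.0, -0.6, -0.8]
opening: 0.638
```

```bash
python3 - <<'E'
from h import *
print(rel([534.5,-361,150],-117.5,0,True))
E
```

```text
[-1.000e-01  1.033e+02 -7.030e+01  0.000e+00  0.000e+00  1.000e-01]
```

Request:
drive_tool --rows '[0, 60, -40, 0, 0, 0, 50, 0, 103, -68, 0, 0, 0, 50, 0, 103, -68, 0, 0, 0, 50, 50, 103, -68, 0, 0, 0, 50, 90, 103, -68, 0, 0, 0, 50, 110, 103, -68, 0, 0, 0, 50, 110, 103, -68, 0, 0, 0, 50]'

```text
clock: 11.4
eef_pos: [531.6, -358.0, 38.1]
tcp_rot: [-0.6, 1.566, 2.063]
contact_force: [-0.3, -1.0, 0.4]
opening: 0.64
```

```bash
python3 - <<'E'
from h import *
im,C=shot('wrist','w5'); im,C=shot('scene','s5')
a=cv2.imread('pics/s5.png')
cv2.imwrite('pics/s5z.png',cv2.resize(a[120:200,180:320],None,fx=5,fy=5,interpolation=cv2.INTER_CUBIC))
T=tcp();o=np.array([515,-351]);u=np.array([.887,-.462]);print((T[:2,3]-o)@u,(T[:2,3]-o)@[.462,.887],rel([534.5,-361,18.5],-117.5,0,True))
E
```

```text
20.12456925995769 1.014780773788008 [22.2  0.9 -1.8  0.  -0.   0.1]
```

View pics/w5.png

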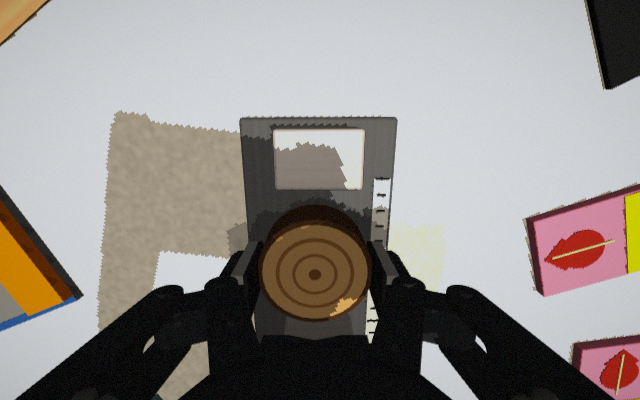

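View pics/s5z.png

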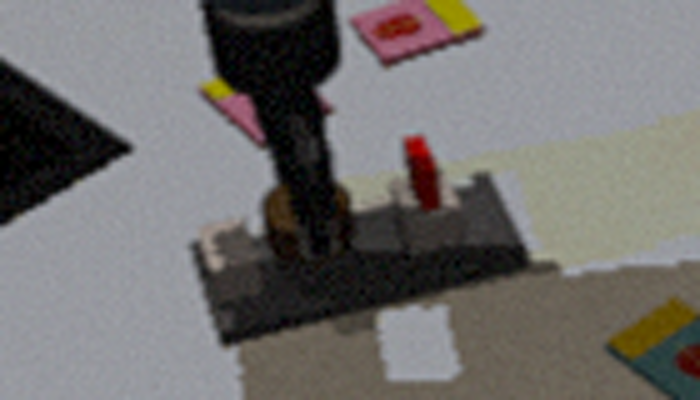

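Request:
drive_tool --rows '[8, 0.5, 0, 0, 0, 0, 50, 15, 0.5, 0, 0, 0, 0, 50, 19, 0.5, 0, 0, 0, 0, 50, 21, 0.5, 0, 0, 0, 0, 50, 21, 0.5, 0, 0, 0, 0, 50, 21, 0.5, 0, 0, 0, 0, 50]'

```text
clock: 12.25
eef_pos: [533.2, -359.9, 19.8]
tcp_rot: [-1.827, 1.568, 0.835]
contact_force: [0.7, 0.5, -0.1]
opening: 0.64
```

Request:
drive_tool --rows '[1, 0, 0, 0, 0, 0, 55, 2, 0, 0, 0, 0, 0, 55, 2, 0, 0, 0, 0, 0, 55]'

```text
clock: 12.62
eef_pos: [533.3, -359.9, 18.0]
tcp_rot: [-1.943, 1.568, 0.719]
contact_force: [0.1, -1.1, 1.3]
opening: 0.639
```

Request:
drive_tool --rows '[0, 0, 0, 0, 0, 0, 75, 0, 0, 0, 0, 0, 0, 90, 0, 0, 0, 0, 0, 0, 90, -20, 0, 0, 0, 0, 0, 90, -60, 0, 0, 0, 0, 0, 90, -120, 0, 0, 0, 0, 0, 80, -150, 0, 0, 0, 0, 0, 50, -150, 0, 0, 0, 0, 0, 50]'

```text
clock: 13.62
eef_pos: [534.7, -361.3, 172.5]
tcp_rot: [-2.954, 1.563, -0.292]
contact_force: [-0.3, -0.2, 0.6]
opening: 0.499
```

```bash
python3 - <<'E'
from h import *
im,C=shot('wrist','w6')
o=np.array([515,-351]);u=np.array([.887,-.462]);f=o+u*(-58)
print(rel([*f,130],-27.5))
E
```

```text
[ 39.9   0.1  79.2 -90.   -0.3  -0.1]
```

View pics/w6.png

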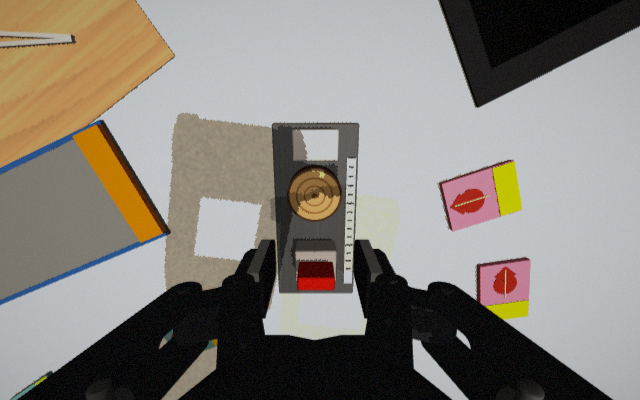

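Request:
drive_tool --rows '[0, 0, 78, -90, 0, 0, 50, 0, 0, 78, -90, 0, 0, 50, 0, 0, 78, -90, 0, 0, 50, 0, 0, 78, -90, 0, 0, 50, 0, 0, 78, -90, 0, 0, 50, 0, 0, 78, -90, 0, 0, 50, 0, 0, 78, -90, 0, 0, 50, 0, 0, 78, -90, 0, 0, 50, 0, 0, 78, -90, 0, 0, 50, 0, 0, 78, -90, 0, 0, 50]'

```text
clock: 14.92
eef_pos: [463.7, -324.1, 168.8]
tcp_rot: [2.387, 1.568, 0.336]
contact_force: [0.1, -0.8, 0.9]
opening: 0.498
```

```bash
python3 - <<'E'
from h import *
print(rel([465,-325,50],-27.5))
E
```

```text
[ 1.188e+02  1.300e+00  5.000e-01 -0.000e+00 -1.000e-01 -1.000e-01]
```

Request:
drive_tool --rows '[50, 1, 0, 0, 0, 0, 50, 90, 1, 0, 0, 0, 0, 50, 112, 1, 0, 0, 0, 0, 50, 119, 1, 0, 0, 0, 0, 40, 119, 1, 0, 0, 0, 0, 10, 119, 1, 0, 0, 0, 0, 10, 119, 1, 0, 0, 0, 0, 10, 119, 1, 0, 0, 0, 0, 10]' --newtons 50

```text
clock: 15.92
eef_pos: [465.1, -324.5, 50.1]
tcp_rot: [2.257, 1.568, 0.207]
contact_force: [1.8, -0.0, -5.5]
opening: 0.153
```

Request:
drive_tool --rows '[0, 8, 0, 0, 0, 0, 10, 0, 16, 0, 0, 0, 0, 10, 0, 22, 0, 0, 0, 0, 10, 0, 27, 0, 0, 0, 0, 10, 0, 30, 0, 0, 0, 0, 10, 0, 32, 0, 0, 0, 0, 10, 0, 33, 0, 0, 0, 0, 10]'

```text
clock: 16.8
eef_pos: [494.3, -339.6, 50.1]
tcp_rot: [2.363, 1.568, 0.312]
contact_force: [-2.6, 3.5, -4.3]
opening: 0.152
```

Request:
drive_tool --rows '[0, 2, 0, 0, 0, 0, 10, 0, 3, 0, 0, 0, 0, 10, 0, 4, 0, 0, 0, 0, 10, 0, 4.5, 0, 0, 0, 0, 10]'

```text
clock: 17.3
eef_pos: [498.3, -341.7, 50.1]
tcp_rot: [2.388, 1.568, 0.337]
contact_force: [-0.9, 2.5, -5.3]
opening: 0.153
```

Request:
drive_tool --rows '[0, 1, 0, 0, 0, 0, 10, 0, 1.5, 0, 0, 0, 0, 10, 0, 2, 0, 0, 0, 0, 10, 0, 2, 0, 0, 0, 0, 10]'

```text
clock: 17.8
eef_pos: [498.7, -341.8, 50.1]
tcp_rot: [-2.741, 1.568, 1.491]
contact_force: [-7.2, 5.6, 1.7]
opening: 0.155
```

```bash
python3 - <<'E'
from h import *
im,C=shot('wrist','w7');print(r.sense()['contact_force'],r.sense()['eef_pos'])
E
```

```text
[-6.82976518  5.49840327  1.49113783] [ 498.67466191 -341.85935711   50.10796496]
```

View pics/w7.png

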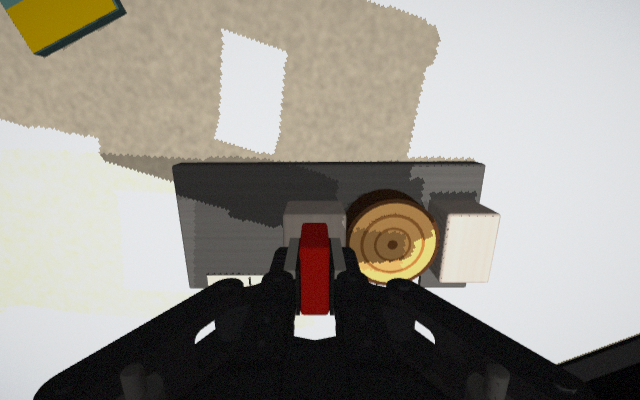

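Request:
drive_tool --rows '[0, 1, 0, 0, 0, 0, 10, 0, 2, 0, 0, 0, 0, 10, 0, 2, 0, 0, 0, 0, 10, 0, 2, 0, 0, 0, 0, 10]'

```text
clock: 18.35
eef_pos: [498.7, -341.9, 50.1]
tcp_rot: [-2.064, 1.565, 2.168]
contact_force: [-9.1, 6.3, 3.3]
opening: 0.151
```

Request:
drive_tool --rows '[0, 3, 0, 0, 0, 0, 10, 0, 5, 0, 0, 0, 0, 10, 0, 5, 0, 0, 0, 0, 10, 0, 5, 0, 0, 0, 0, 10]'

```text
clock: 18.85
eef_pos: [498.8, -341.9, 50.1]
tcp_rot: [-1.781, 1.556, 2.452]
contact_force: [-20.5, 12.2, 13.8]
opening: 0.153
```

Request:
drive_tool --rows '[0, 1, 0, 0, 0, 0, 30, 0, 1, 0, 0, 0, 0, 45, 0, 1, 0, 0, 0, 0, 45, -30, 0, 0, 0, 0, 0, 45, -80, 0, 0, 0, 0, 0, 45, -120, 0, 0, 0, 0, 0, 45, -120, 0, 0, 0, 0, 0, 45, -120, 0, 0, 0, 0, 0, 45]'

```text
clock: 19.85
eef_pos: [500.1, -343.0, 169.8]
tcp_rot: [-1.779, 1.557, 2.453]
contact_force: [0.1, 0.1, 0.4]
opening: 0.451
```

```bash
python3 - <<'E'
from h import *
im,C=shot('wrist','w8');print(tcp().round(2))
im,C=shot('top','top8')
cv2.imwrite('pics/w8z.png',cv2.resize(cv2.imread('pics/w8.png')[120:240,200:440],None,fx=3.3,fy=3.3,interpolation=cv2.INTER_CUBIC))
cv2.imwrite('pics/top8z.png',cv2.resize(cv2.imread('pics/top8.png')[100:240,150:450],None,fx=2.6,fy=2.6,interpolation=cv2.INTER_CUBIC))
E
```

```text
[[-1.0000e-02  8.9000e-01 -4.6000e-01  4.9975e+02]
 [ 1.0000e-02 -4.6000e-01 -8.9000e-01 -3.4267e+02]
 [-1.0000e+00 -2.0000e-02 -0.0000e+00  1.6918e+02]
 [ 0.0000e+00  0.0000e+00  0.0000e+00  1.0000e+00]]
```

View pics/w8z.png

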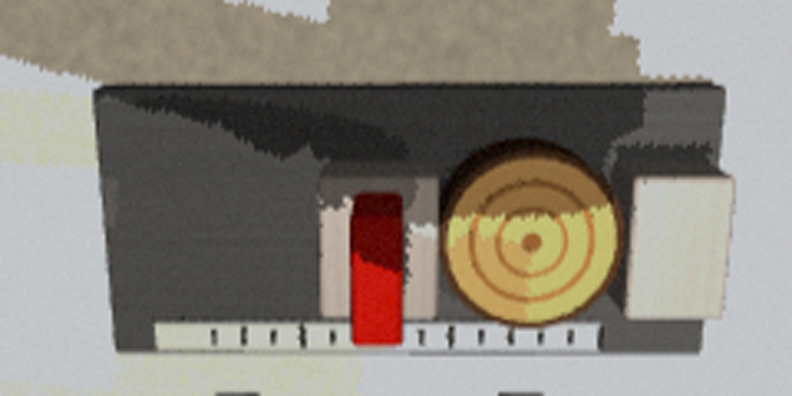

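View pics/top8z.png

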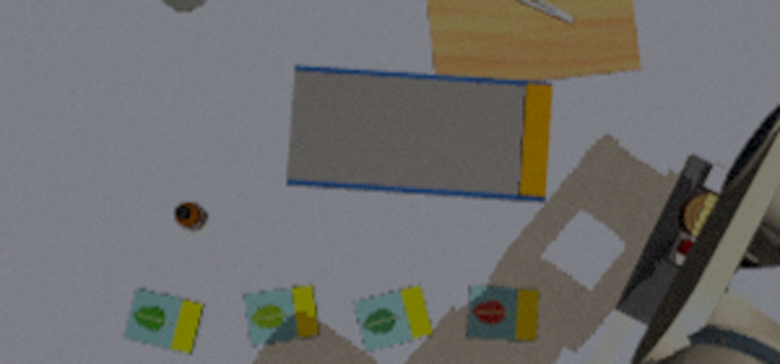

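```bash
python3 - <<'E'
from h import *
np.set_printoptions(precision=1,suppress=True)
C=cam('wrist'); o=np.array([515,-351]);u=np.array([.887,-.462]);n=np.array([.462,.887])
for nm,q,z in (('jawface',[(438,180),(437,318)],44),('fixface',[(633,178),(626,318)],44),('slice',[(443,240),(622,240),(530,140+10),(530,326)],38),('slc',[(532,242)],38),('fin',[(352,200),(403,200)],78)):
    P=ray('wrist',np.array(q)/3.3+[199.6,119.6],z,C)[:,:2]-o
    print(nm,P@u,P@n)
E
```

```text
jawface [-3.5 -3.1] [ 20.6 -21.4]
fixface [52.3 53.4] [ 21.3 -21.1]
slice [-1.5 51.9 23.3 25.7] [  1.2   1.4  28.4 -25.9]
slc [25.2] [0.7]
fin [-26.8 -13.9] [22. 22.]
```

```bash
python3 - <<'E'
from h import *
print(rel([640,-39,230],-4.2))
E
```

```text
[ -59.9  -16.5 -334.3  -23.3   -0.4    0.9]
```

Request:
drive_tool --rows '[-60, -16, -334, -23, 0, 1, 100, -60, -16, -334, -23, 0, 1, 100, -60, -16, -334, -23, 0, 1, 100, -60, -16, -334, -23, 0, 1, 100, -60, -16, -334, -23, 0, 1, 100, -60, -16, -334, -23, 0, 1, 100, -60, -16, -334, -23, 0, 1, 100, -60, -16, -334, -23, 0, 1, 100, -60, -16, -334, -23, 0, 1, 100]'

```text
clock: 21.08
eef_pos: [639.6, -40.8, 229.5]
tcp_rot: [2.74, 1.565, 1.09]
contact_force: [-0.3, -0.2, -0.0]
opening: 1.001
```

```bash
python3 - <<'E'
from h import *
T=tcp(); print(repr(T.round(4)))
im,C=shot('wrist','w9');
np.save('w9T.npy',C[3])
im,C=shot('top','top9')
print(proj('wrist',[[726,105,6],[704,-192,6],[565,-182,6],[586,115,6]],cam('wrist',T)))
E
```

```text
array([[ 2.800000e-03,  9.968000e-01, -7.980000e-02,  6.396232e+02],
       [ 5.300000e-03, -7.980000e-02, -9.968000e-01, -4.075230e+01],
       [-1.000000e+00,  2.300000e-03, -5.500000e-03,  2.294673e+02],
       [ 0.000000e+00,  0.000000e+00,  0.000000e+00,  1.000000e+00]])
[[379.22428339  45.96415827]
 [367.63131599 274.97730555]
 [271.28997423 275.82421447]
 [257.79208253  47.21478035]]
```

View pics/w9.png

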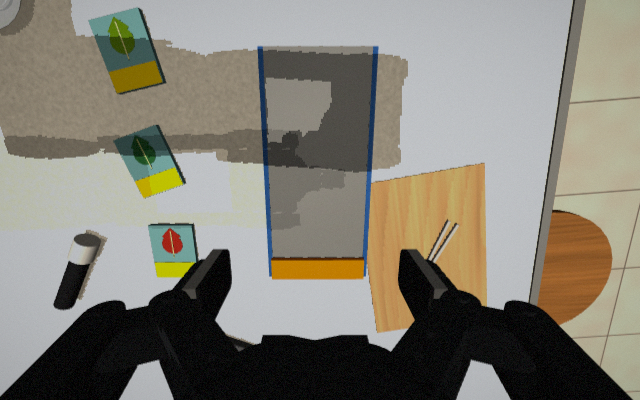

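```bash
python3 - <<'E'
from h import *
im=cv2.imread('pics/w9.png')
cv2.imwrite('pics/w9a.png',cv2.resize(im[36:66,250:390],None,fx=5.6,fy=5.6,interpolation=cv2.INTER_CUBIC))
cv2.imwrite('pics/w9b.png',cv2.resize(im[240:290,255:385],None,fx=6,fy=6,interpolation=cv2.INTER_CUBIC))
E
```

```text
(no output)
```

View pics/w9a.png

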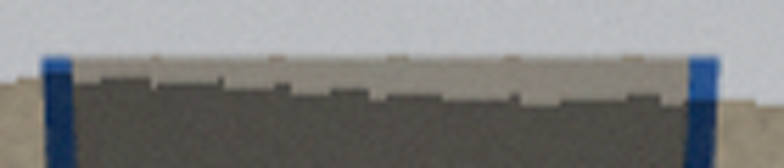

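View pics/w9b.png

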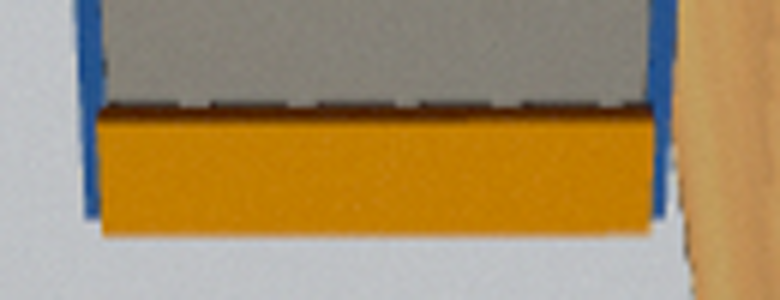

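```bash
python3 - <<'E'
from h import *
np.set_printoptions(precision=1,suppress=True)
p=camera_params('wrist');f=200/np.tan(np.radians(p['vertical_fov']/2));C=(f,p['cx'],p['cy'],np.load('w9T.npy'))
F=ray('wrist',np.array([(42,57),(720,57)])/5.6+[249.6,35.6],6,C)
H=ray('wrist',np.array([(86,218),(665,218)])/6+[254.6,239.6],6,C)
S=ray('wrist',np.array([(98,122),(655,122),(650,235),(103,235)])/6+[254.6,239.6],14,C)
print(F,H,S)
d=F.mean(0)-H.mean(0);print('tray len',np.linalg.norm(d),np.degrees(np.arctan2(d[1],d[0])),'c',(F.mean(0)+H.mean(0))/2, 'w',np.linalg.norm(F[0]-F[1]),np.linalg.norm(H[0]-H[1]))
print('S',np.linalg.norm(S[0]-S[1]),np.linalg.norm(S[2]-S[3]),S[:2].mean(0),S[2:].mean(0))
# top
T=ray('top',np.array([(295,67),(551,83),(545,199),(288,184)])/2.6+[149.7,99.7],6);print(T,T.mean(0)); d=T[0]+T[3]-T[1]-T[2];print(np.degrees(np.arctan2(d[1],d[0])),np.linalg.norm(d)/2)
E
```

```text
[[585.4 116.5   6. ]
 [724.8 105.3   6. ]] [[ 561.6 -181.9    6. ]
 [ 700.8 -193.3    6. ]] [[ 569.3 -152.6   14. ]
 [ 698.  -163.1   14. ]
 [ 695.9 -192.7   14. ]
 [ 566.8 -182.1   14. ]]
tray len 299.47332527410526 85.4192461525213 c [643.1 -38.3   6. ] w 139.83762736720436 139.66783986787573
S 129.15014568640672 129.46657354182204 [ 633.7 -157.8   14. ] [ 631.3 -187.4   14. ]
[[ 724.5  105.6    6. ]
 [ 702.2 -192.2    6. ]
 [ 566.6 -183.1    6. ]
 [ 587.4  114.1    6. ]] [645.1 -38.9   6. ]
85.85305208973297 298.2492089189125
```

```bash
cat >> h.py <<'E'
def plates(im,C,name='wrist',z=8,pr=True):
    out=[]
    hsv=cv2.cvtColor(im,cv2.COLOR_RGB2HSV); H,S,V=[hsv[...,i].astype(int) for i in range(3)]
    yel=((H>=22)&(H<=36)&(S>140)&(V>70)).astype(np.uint8)
    sat=((S>55)&(V>55)&((H>70)&(H<110)|(H>=22)&(H<=70)&(S>100)|((H<12)|(H>170))&(S>120))).astype(np.uint8)
    sat=cv2.morphologyEx(cv2.morphologyEx(sat,cv2.MORPH_CLOSE,np.ones((5,5))),cv2.MORPH_OPEN,np.ones((5,5)))
    cs,_=cv2.findContours(sat,cv2.RETR_EXTERNAL,cv2.CHAIN_APPROX_NONE)
    for c in cs:
        if cv2.contourArea(c)<150: continue
        P=ray(name,c[:,0].astype(float),z,C)[:,:2]
        (cx,cy),(w,h),a=cv2.minAreaRect(P.astype(np.float32))
        m=np.zeros_like(yel); cv2.drawContours(m,[c],-1,1,-1); ys,xs=np.nonzero(m&yel)
        if len(xs)<30 or not 60<max(w,h)<100: continue
        yc=ray(name,[[xs.mean(),ys.mean()]],z,C)[0,:2]-[cx,cy]
        L=a if w>h else a+90
        if np.dot(yc,[np.cos(np.radians(L)),np.sin(np.radians(L))])<0: L+=180
        L=(L+180)%360-180
        out.append((cx,cy,L,max(w,h),min(w,h),c[:,0].mean(0)))
        if pr: print('plate c %.1f %.1f labeldir %.1f size %.1f x %.1f px %s'%(cx,cy,L,max(w,h),min(w,h),c[:,0].mean(0).round()))
    return out
def tray(x,y=0):
    a=np.radians(85.5); return np.array([643.5,-38.4])+x*np.array([np.cos(a),np.sin(a)])+y*np.array([-np.sin(a),np.cos(a)])
E
python3 - <<'E'
from h import *
p=camera_params('wrist');f=200/np.tan(np.radians(p['vertical_fov']/2));C=(f,p['cx'],p['cy'],np.load('w9T.npy'))
plates(cv2.imread('pics/w9.png')[:,:,::-1].copy(),C)
print(); plates(cv2.imread('pics/top9.png')[:,:,::-1].copy(),cam('top'),'top')
E
```

```text
plate c 433.7 -131.1 labeldir -94.7 size 78.3 x 59.7 px [171. 248.]
plate c 429.9 -5.9 labeldir -75.7 size 78.6 x 59.7 px [149. 161.]
plate c 434.8 121.8 labeldir -82.3 size 79.1 x 59.8 px [126.  50.]

plate c 431.1 256.6 labeldir -103.8 size 78.5 x 58.4 px [213. 223.]
plate c 435.5 -133.2 labeldir -93.5 size 76.5 x 57.6 px [344. 220.]
```

```bash
python3 - <<'E'
from h import *
print(rel([433.7,-131,150],-4.7))
E
```

```text
[ 7.870e+01 -1.986e+02  1.070e+02  1.000e-01 -3.000e-01 -2.000e-01]
```

Request:
drive_tool --rows '[30, -100, 54, 0, 0, 0, 90, 78, -199, 107, 0, 0, 0, 90, 78, -199, 107, 0, 0, 0, 90, 78, -199, 107, 0, 0, 0, 90, 78, -199, 107, 0, 0, 0, 90, 78, -199, 107, 0, 0, 0, 90]'

```text
clock: 21.92
eef_pos: [434.0, -131.6, 151.2]
tcp_rot: [2.421, 1.564, 0.769]
contact_force: [0.5, 1.0, 0.5]
opening: 0.9
```

```bash
python3 - <<'E'
from h import *
im,C=shot('wrist','w10'); q=plates(im,C)
for p in q: print(rel([p[0],p[1],10],p[2]+90))
E
```

```text
plate c 433.1 -131.8 labeldir -94.4 size 79.7 x 58.9 px [314. 189.]
plate c 429.0 -5.9 labeldir -75.8 size 80.3 x 59.0 px [298.  55.]
[141.4  -2.2   1.2  -0.2  -0.3  -0.3]
[ 142.   -16.5 -123.9  -18.9   -0.3   -0.3]
```

View pics/w10.png

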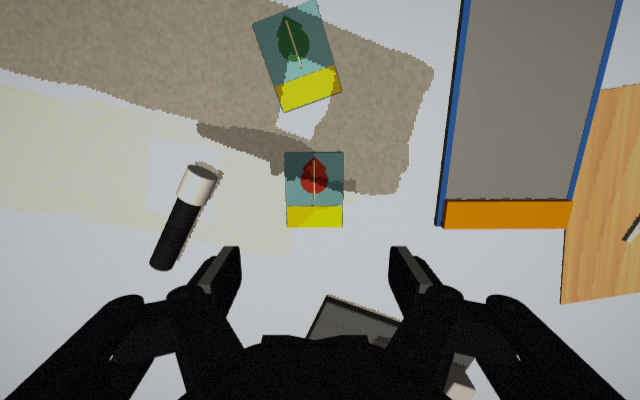

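Request:
drive_tool --rows '[60, -2, 1, 0, 0, 0, 85, 110, -2, 1, 0, 0, 0, 85, 133, -2, 1, 0, 0, 0, 80, 140, -2, 1, 0, 0, 0, 80, 140, -2, 1, 0, 0, 0, 80, 140, -2, 1, 0, 0, 0, 80]' --newtons 30

```text
clock: 22.72
eef_pos: [434.5, -131.8, 12.4]
tcp_rot: [2.158, 1.562, 0.507]
contact_force: [-0.7, -0.2, -0.2]
opening: 0.8
```

Request:
drive_tool --rows '[3, 0, 0, 0, 0, 0, 78, 6, 0, 0, 0, 0, 0, 78, 6, 0, 0, 0, 0, 0, 78, 6, 0, 0, 0, 0, 0, 78]'

```text
clock: 23.22
eef_pos: [434.5, -131.8, 6.4]
tcp_rot: [2.163, 1.562, 0.512]
contact_force: [0.2, 0.6, 0.0]
opening: 0.784
```

Request:
drive_tool --rows '[2, 0, 0, 0, 0, 0, 76, 4, 0, 0, 0, 0, 0, 76, 4.5, 0, 0, 0, 0, 0, 76, 4.5, 0, 0, 0, 0, 0, 76]'

```text
clock: 23.72
eef_pos: [434.5, -131.7, 1.9]
tcp_rot: [2.179, 1.562, 0.528]
contact_force: [-0.3, 0.4, -0.3]
opening: 0.761
```

Request:
drive_tool --rows '[0, 0, 0, 0, 0, 0, 60, 0, 0, 0, 0, 0, 0, 60, 0, 0, 0, 0, 0, 0, 60, 0, 0, 0, 0, 0, 0, 60]'

```text
clock: 24.22
eef_pos: [434.5, -131.8, 2.3]
tcp_rot: [2.18, 1.562, 0.529]
contact_force: [-2.7, 0.4, 10.0]
opening: 0.674
```

Request:
drive_tool --rows '[-20, 0, 0, 0, 0, 0, 60, -60, 0, 0, 0, 0, 0, 60, -120, 0, 0, 0, 0, 0, 60, -148, 0, 0, 0, 0, 0, 60, -148, 0, 0, 0, 0, 0, 60]'

```text
clock: 24.85
eef_pos: [434.8, -132.9, 152.4]
tcp_rot: [1.887, 1.559, 0.236]
contact_force: [-0.6, -0.5, -1.0]
opening: 0.667
```

```bash
python3 - <<'E'
from h import *
T=tcp();im,C=shot('wrist','w11'); print(T[:3,3],r.sense()['opening'])
import h
for dz in (6,3):
  for p in plates(im,C,z=T[2,3]+dz): print(rel([*p[:2],T[2,3]],p[2]+90))
E
```

```text
[ 434.8050693  -132.85036792  152.40885737] 0.6705679169403143
plate c 434.2 -132.5 labeldir -94.4 size 80.1 x 58.7 px [315. 251.]
[-1.5  0.4 -0.  -0.2 -0.3 -0.5]
plate c 434.1 -134.1 labeldir -94.4 size 81.8 x 60.0 px [315. 251.]
[-1.5  0.5  1.5 -0.2 -0.3 -0.5]
```

View pics/w11.png

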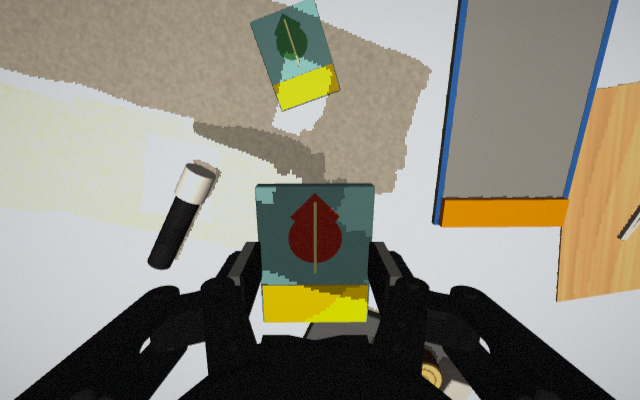

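```bash
python3 - <<'E'
from h import *
c=tray(-102); print(c)
print(rel([*c,90],-4.5,-8)); print(rel([*c,14.5],-4.5,-8))
E
```

```text
[ 635.49717224 -140.08556804]
[ 6.270e+01  2.011e+02 -8.400e+00 -1.000e-01 -8.300e+00 -5.000e-01]
[ 1.382e+02  2.005e+02 -8.000e+00 -1.000e-01 -8.300e+00 -5.000e-01]
```

Request:
drive_tool --rows '[20, 60, -4, 0, 0, 0, 60, 50, 120, -8, 0, -4, 0, 60, 63, 180, -8, 0, -8.3, 0, 60, 63, 201, -8, 0, -8.3, 0, 60, 63, 201, -8, 0, -8.3, 0, 60, 63, 201, -8, 0, -8.3, 0, 60]'

```text
clock: 25.65
eef_pos: [633.2, -140.3, 88.0]
tcp_rot: [0.039, 1.431, -1.613]
contact_force: [0.6, -0.2, -1.2]
opening: 0.669
```

```bash
python3 - <<'E'
from h import *
c=tray(-102); print(c); print(tcp()[:3,3])
print(rel([*c,14.5],-4.5,-8))
im,C=shot('wrist','w12')
E
```

```text
[ 635.49717224 -140.08556804]
[ 633.20043762 -140.31256077   88.03934195]
[ 72.8   1.9 -10.7  -0.2   0.   -0.3]
```

View pics/w12.png

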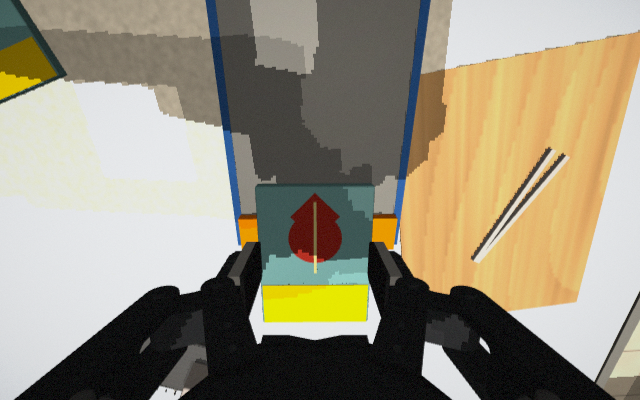

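Request:
drive_tool --rows '[40, 2, -6, 0, 0, 0, 60, 60, 2, -9, 0, 0, 0, 60, 69, 2, -10, 0, 0, 0, 60, 72, 2, -10.5, 0, 0, 0, 60, 72, 2, -10.5, 0, 0, 0, 60, 72, 2, -10.5, 0, 0, 0, 60]'

```text
clock: 26.45
eef_pos: [636.4, -140.4, 16.8]
tcp_rot: [0.055, 1.43, -1.597]
contact_force: [0.5, 0.4, 0.6]
opening: 0.668
```

```bash
python3 - <<'E'
from h import *
c=tray(-102); 
print(rel([*c,13.8],-4.5,-8))
E
```

```text
[ 2.9 -1.  -0.7 -0.2  0.  -0.4]
```

Request:
drive_tool --rows '[2, -1, -0.5, 0, 0, 0, 60, 3, -1, -0.6, 0, 0, 0, 60, 3, -1, -0.6, 0, 0, 0, 60]'

```text
clock: 26.82
eef_pos: [635.6, -140.1, 14.0]
tcp_rot: [0.057, 1.43, -1.595]
contact_force: [-0.2, 0.8, 2.6]
opening: 0.671
```

Request:
drive_tool --rows '[0, 0, 0, 0, 0, 0, 75, 0, 0, 0, 0, 0, 0, 85, 0, 0, 0, 0, 0, 0, 85, -15, 0, 0, 0, 0, 0, 90, -50, 0, 0, 0, 0, 0, 90, -110, 0, 0, 0, 4, 0, 90, -130, 0, 0, 0, 8, 0, 90, -130, 0, 0, 0, 8, 0, 90]'

```text
clock: 27.82
eef_pos: [637.5, -122.9, 145.8]
tcp_rot: [1.473, 1.558, -0.179]
contact_force: [0.3, 0.2, -0.2]
opening: 0.901
```

```bash
python3 - <<'E'
from h import *
im,C=shot('wrist','w13'); 
for p in plates(im,C,z=15): print('->next',rel([*p[:2],150],p[2]+90))
E
```

```text
plate c 634.7 -141.7 labeldir -95.1 size 84.0 x 60.4 px [312. 210.]
plate c 435.2 -7.5 labeldir -75.8 size 77.2 x 58.6 px [74. 83.]
->next [-6.1  0.  19.2  0.4  0.1 -0.6]
->next [-8.400e+00 -2.097e+02 -9.830e+01 -1.890e+01  2.000e-01 -5.000e-01]
```

View pics/w13.png

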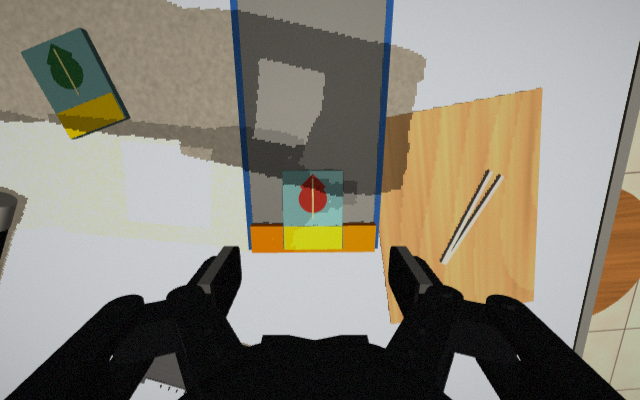

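```bash
python3 - <<'E'
from h import *
print(rel([429.5,-6,150],14.2))
E
```

```text
[-8.400e+00 -2.155e+02 -9.930e+01 -1.890e+01  2.000e-01 -5.000e-01]
```

Request:
drive_tool --rows '[-5, -60, -25, -5, 0, 0, 90, -8, -120, -50, -12, 0, -0.5, 90, -8, -215, -99, -19, 0, -0.5, 90, -8, -215, -99, -19, 0, -0.5, 90, -8, -215, -99, -19, 0, -0.5, 90, -8, -215, -99, -19, 0, -0.5, 90, -8, -215, -99, -19, 0, -0.5, 90]'

```text
clock: 28.75
eef_pos: [430.9, -6.6, 149.3]
tcp_rot: [-0.025, 1.567, -1.346]
contact_force: [0.5, 0.9, 0.0]
opening: 0.903
```

```bash
python3 - <<'E'
from h import *
im,C=shot('wrist','w14'); 
for p in plates(im,C): print('->',rel([*p[:2],2],p[2]+90))
E
```

```text
plate c 428.9 -5.7 labeldir -75.7 size 79.1 x 58.9 px [314. 187.]
plate c 433.8 121.8 labeldir -82.3 size 79.0 x 59.2 px [354.  54.]
-> [147.3  -1.6  -1.9   0.    0.2   0. ]
-> [ 146.8   34.6 -124.4    6.6    0.2   -0. ]
```

View pics/w14.png

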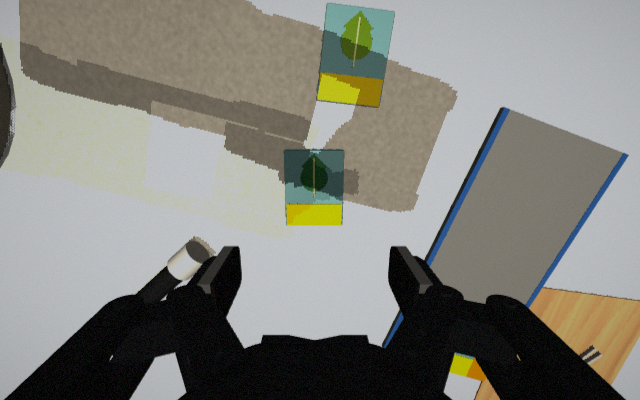

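Request:
drive_tool --rows '[60, -1.6, -2, 0, 0, 0, 85, 110, -1.6, -2, 0, 0, 0, 85, 135, -1.6, -2, 0, 0, 0, 80, 145, -1.6, -2, 0, 0, 0, 77, 147, -1.6, -2, 0, 0, 0, 76, 147, -1.6, -2, 0, 0, 0, 76]'

```text
clock: 29.55
eef_pos: [429.7, -5.8, 3.0]
tcp_rot: [0.256, 1.566, -1.066]
contact_force: [-0.4, 0.4, 1.2]
opening: 0.761
```

Request:
drive_tool --rows '[0, 0, 0, 0, 0, 0, 60, 0, 0, 0, 0, 0, 0, 60, 0, 0, 0, 0, 0, 0, 60, 0, 0, 0, 0, 0, 0, 60, -30, 0, 0, 0, 0, 0, 60, -80, 0, 0, 0, 0, 0, 60, -130, 0, 0, 0, 0, 0, 60, -148, 0, 0, 0, 0, 0, 60, -148, 0, 0, 0, 0, 0, 60]'

```text
clock: 30.68
eef_pos: [430.8, -5.2, 153.2]
tcp_rot: [0.822, 1.563, -0.5]
contact_force: [-0.3, 0.5, -0.2]
opening: 0.598
```

```bash
python3 - <<'E'
from h import *
T=tcp();im,C=shot('wrist','w15'); print(T[:3,3],r.sense()['opening'])
for p in plates(im,C,z=T[2,3]+6): print('->',rel([*p[:2],2],p[2]+90))
c=tray(-52); print(c); print(rel([*c,90],-4.5,-9.4))
E
```

```text
[430.75539862  -5.22850799 153.15287226] 0.5994486324712056
[639.42012702 -90.23970135]
[ 63.1 181.9 133.8  18.7  -9.1  -1.8]
```

View pics/w15.png

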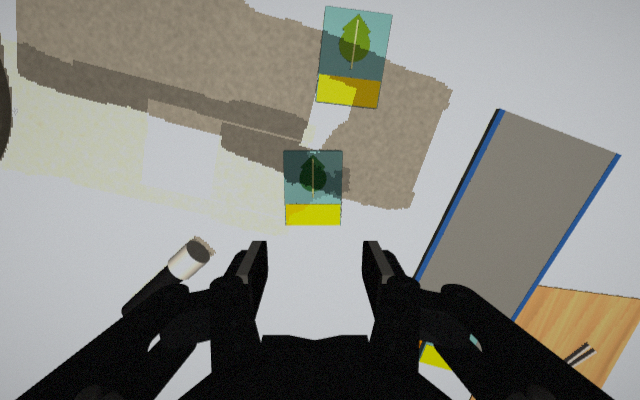

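```bash
python3 - <<'E'
from h import *
im,C=shot('wrist','w16')
for p in plates(im,C): print('->',rel([*p[:2],1],p[2]+90))
E
```

```text
plate c 428.8 -5.4 labeldir -75.8 size 78.8 x 58.9 px [314. 188.]
plate c 433.9 121.9 labeldir -82.2 size 78.9 x 59.0 px [354.  56.]
-> [ 1.499e+02 -7.000e-01 -6.000e-01  1.000e-01  3.000e-01 -1.000e-01]
-> [ 1.494e+02  3.570e+01 -1.227e+02  6.400e+00  2.000e-01 -1.000e-01]
```

Request:
drive_tool --rows '[0, 0, 0, 0, 0, 0, 85, 60, -0.7, -0.6, 0, 0, 0, 85, 110, -0.7, -0.6, 0, 0, 0, 85, 135, -0.7, -0.6, 0, 0, 0, 80, 146, -0.7, -0.6, 0, 0, 0, 77, 150, -0.7, -0.6, 0, 0, 0, 76, 150, -0.7, -0.6, 0, 0, 0, 76, 150, -0.7, -0.6, 0, 0, 0, 76]'

```text
clock: 31.78
eef_pos: [429.4, -5.4, 1.7]
tcp_rot: [0.578, 1.565, -0.744]
contact_force: [-0.5, 0.1, 0.8]
opening: 0.761
```

Request:
drive_tool --rows '[0.7, 0, 0, 0, 0, 0, 74, 0.7, 0, 0, 0, 0, 0, 60, 0.7, 0, 0, 0, 0, 0, 60, 0.7, 0, 0, 0, 0, 0, 60, 0.7, 0, 0, 0, 0, 0, 60]'

```text
clock: 32.4
eef_pos: [430.0, -5.4, 2.0]
tcp_rot: [0.712, 1.564, -0.609]
contact_force: [-1.8, -0.3, 13.3]
opening: 0.68
```

Request:
drive_tool --rows '[-20, 0, 0, 0, 0, 0, 60, -60, 0, 0, 0, 0, 0, 60, -120, 0, 0, 0, 0, 0, 60, -148, 0, 0, 0, 0, 0, 60, -148, 0, 0, 0, 0, 0, 60]' --newtons 40

```text
clock: 33.02
eef_pos: [430.8, -4.8, 152.3]
tcp_rot: [0.975, 1.559, -0.346]
contact_force: [-0.7, 0.9, 0.1]
opening: 0.66
```

```bash
python3 - <<'E'
from h import *
T=tcp();im,C=shot('wrist','w17'); print(T[:3,3],r.sense()['opening'])
for p in plates(im,C,z=T[2,3]+6): print('->',rel([*p[:2],T[2,3]],p[2]+90))
c=tray(-52); print(c); print(rel([*c,90],-4.5,-9.4))
E
```

```text
[430.79891588  -4.83414654 152.30874002] 0.6634553552635214
plate c 430.0 -4.5 labeldir -75.8 size 79.2 x 58.6 px [314. 251.]
-> [-1.6  0.4 -0.3  0.1  0.3 -0.4]
[639.42012702 -90.23970135]
[ 62.8 181.7 134.1  18.7  -9.   -2. ]
```

Request:
drive_tool --rows '[20, 60, 45, 6, -3, 0, 60, 40, 120, 90, 12, -6, -1, 60, 63, 182, 134, 18.7, -9, -2, 60, 63, 182, 134, 18.7, -9, -2, 60, 63, 182, 134, 18.7, -9, -2, 60, 63, 182, 134, 18.7, -9, -2, 60, 63, 182, 134, 18.7, -9, -2, 60]'

```text
clock: 33.95
eef_pos: [638.3, -89.7, 89.5]
tcp_rot: [-0.01, 1.408, -1.659]
contact_force: [-0.5, -0.6, -0.8]
opening: 0.664
```

```bash
python3 - <<'E'
from h import *
c=tray(-52); print(tcp()[:3,3],r.sense()['opening'])
print(rel([*c,22],-4.5,-9.4),rel([*c,15],-4.5,-9.4))
im,C=shot('wrist','w18')
E
```

```text
[638.25486637 -89.68885349  89.47910136] 0.663808896779248
[ 66.7   1.3 -10.5   0.   -0.    0.1] [ 73.6   1.3 -11.6   0.   -0.    0.1]
```

View pics/w18.png

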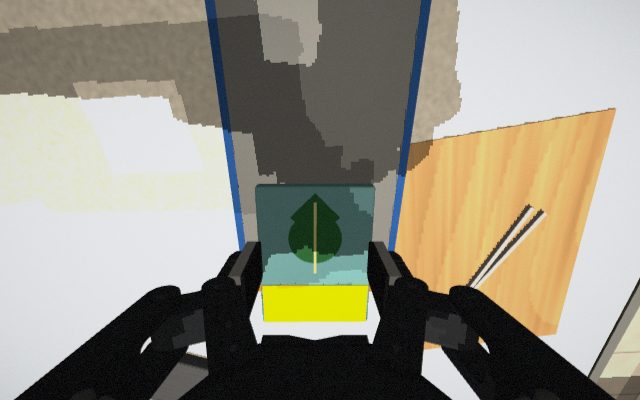

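Request:
drive_tool --rows '[40, 1, -6, 0, 0, 0, 60, 60, 1, -9.5, 0, 0, 0, 60, 68, 1, -10.7, 0, 0, 0, 60, 71, 1, -11.2, 0, 0, 0, 60, 71, 1, -11.2, 0, 0, 0, 60, 71, 1, -11.2, 0, 0, 0, 60]'

```text
clock: 34.75
eef_pos: [640.1, -90.3, 18.9]
tcp_rot: [0.003, 1.408, -1.646]
contact_force: [-0.1, 0.3, -0.9]
opening: 0.659
```

```bash
python3 - <<'E'
from h import *
c=tray(-52); print(tcp()[:3,3],r.sense()['contact_force'])
print(rel([*c,14.8],-4.5,-9.4))
E
```

```text
[640.1023112  -90.32070697  18.88155252] [-0.09973524  0.25046594 -0.90667895]
[ 4.  -0.7 -0.7  0.  -0.  -0. ]
```

Request:
drive_tool --rows '[2, -0.7, -0.4, 0, 0, 0, 60, 3.5, -0.7, -0.7, 0, 0, 0, 60, 4, -0.7, -0.7, 0, 0, 0, 60, 4, -0.7, -0.7, 0, 0, 0, 60]'

```text
clock: 35.25
eef_pos: [639.4, -90.2, 14.9]
tcp_rot: [0.003, 1.408, -1.646]
contact_force: [-0.5, 1.0, 0.4]
opening: 0.665
```

Request:
drive_tool --rows '[0.5, 0, 0, 0, 0, 0, 60, 0.5, 0, 0, 0, 0, 0, 75, 0.5, 0, 0, 0, 0, 0, 85, 0, 0, 0, 0, 0, 0, 85, -15, 0, 0, 0, 0, 0, 90, -50, 0, 0, 0, 0, 0, 90, -110, 0, 0, 0, 4, 0, 90, -130, 0, 0, 0, 9, 0, 90, -130, 0, 0, 0, 9, 0, 90]'

```text
clock: 36.38
eef_pos: [642.5, -70.1, 146.3]
tcp_rot: [0.726, 1.562, -0.924]
contact_force: [0.0, -0.8, 0.2]
opening: 0.906
```

```bash
python3 - <<'E'
from h import *
im,C=shot('wrist','w19'); plates(im,C,z=15)
print('->next',rel([434,122,150],7.7))
E
```

```text
->next [-7.500e+00 -2.219e+02 -1.747e+02 -1.230e+01  4.000e-01 -1.000e-01]
```

View pics/w19.png

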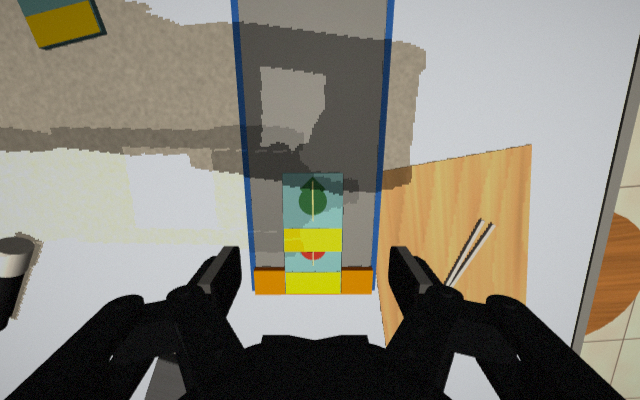

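Request:
drive_tool --rows '[-5, -60, -45, -4, 0, 0, 90, -8, -120, -95, -8, 0, 0, 90, -8, -222, -175, -12.3, 0, 0, 90, -8, -222, -175, -12.3, 0, 0, 90, -8, -222, -175, -12.3, 0, 0, 90, -8, -222, -175, -12.3, 0, 0, 90, -8, -222, -175, -12.3, 0, 0, 90, -8, -222, -175, -12.3, 0, 0, 90]'

```text
clock: 37.42
eef_pos: [434.5, 121.8, 150.2]
tcp_rot: [0.047, 1.562, -1.39]
contact_force: [0.2, 0.4, 0.4]
opening: 0.902
```

```bash
python3 - <<'E'
from h import *
im,C=shot('wrist','w20'); 
for p in plates(im,C): print('->',rel([*p[:2],1],p[2]+90))
E
```

```text
plate c 655.8 -99.0 labeldir -85.4 size 75.8 x 43.0 px [462. 378.]
plate c 433.9 122.6 labeldir -82.1 size 78.4 x 58.9 px [315. 186.]
plate c 428.7 258.1 labeldir -104.0 size 80.0 x 59.6 px [330.  42.]
-> [151.3 189.8 247.    3.    0.5  -0. ]
-> [149.2  -0.6  -2.2  -0.2   0.5  -0. ]
-> [ 1.481e+02  1.240e+01 -1.372e+02  2.160e+01  5.000e-01 -1.000e-01]
```

View pics/w20.png

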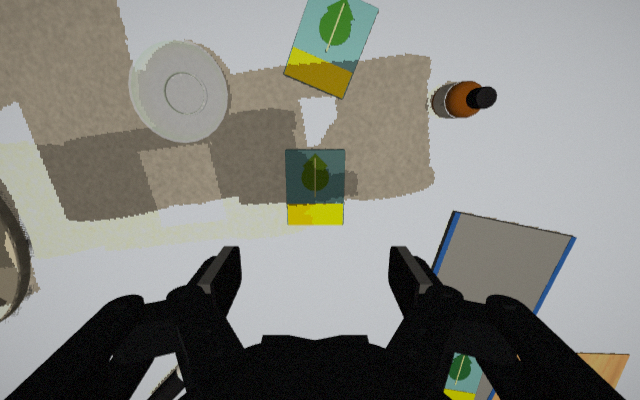

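Request:
drive_tool --rows '[60, -0.6, -2, 0, 0, 0, 85, 110, -0.6, -2, 0, 0, 0, 85, 135, -0.6, -2, 0, 0, 0, 80, 146, -0.6, -2, 0, 0, 0, 77, 149, -0.6, -2, 0, 0, 0, 76, 149, -0.6, -2, 0, 0, 0, 76, 149, -0.6, -2, 0, 0, 0, 76]' --newtons 30

```text
clock: 38.35
eef_pos: [434.7, 122.6, 2.1]
tcp_rot: [0.276, 1.563, -1.161]
contact_force: [1.1, 0.1, 0.8]
opening: 0.761
```

Request:
drive_tool --rows '[1, 0, 0, 0, 0, 0, 74, 1, 0, 0, 0, 0, 0, 60, 1, 0, 0, 0, 0, 0, 60, 1, 0, 0, 0, 0, 0, 60, 1, 0, 0, 0, 0, 0, 60]'

```text
clock: 38.98
eef_pos: [435.2, 122.8, 2.1]
tcp_rot: [0.432, 1.562, -1.005]
contact_force: [-1.8, -1.6, 12.3]
opening: 0.678
```

Request:
drive_tool --rows '[-20, 0, 0, 0, 0, 0, 60, -60, 0, 0, 0, 0, 0, 60, -120, 0, 0, 0, 0, 0, 60, -148, 0, 0, 0, 0, 0, 60, -148, 0, 0, 0, 0, 0, 60]' --newtons 40

```text
clock: 39.6
eef_pos: [436.1, 124.3, 152.3]
tcp_rot: [0.889, 1.56, -0.548]
contact_force: [0.2, 0.2, -1.3]
opening: 0.663
```

```bash
python3 - <<'E'
from h import *
T=tcp();im,C=shot('wrist','w21'); print(T[:3,3],r.sense()['opening'])
for p in plates(im,C,z=T[2,3]+6): print('->',rel([*p[:2],T[2,3]],p[2]+90))
c=tray(-2); print(c); print(rel([*c,90],-4.5,-9.4))
E
```

```text
[436.06429922 124.33118886 152.34164826] 0.6606780803054365
plate c 435.1 125.0 labeldir -82.4 size 79.7 x 58.7 px [314. 251.]
-> [-1.6  0.2 -0.9  0.1  0.4 -0.3]
[643.34308181 -40.39383467]
[ 63.3 184.1 190.3  12.1  -9.   -1.4]
```

Request:
drive_tool --rows '[20, 50, 50, 4, -3, 0, 60, 40, 110, 110, 8, -6, -1, 60, 63, 184, 190, 12, -9, -1.4, 60, 63, 184, 190, 12, -9, -1.4, 60, 63, 184, 190, 12, -9, -1.4, 60, 63, 184, 190, 12, -9, -1.4, 60, 63, 184, 190, 12, -9, -1.4, 60]'

```text
clock: 40.52
eef_pos: [641.5, -39.3, 89.5]
tcp_rot: [-0.017, 1.406, -1.664]
contact_force: [-0.1, 0.4, -0.3]
opening: 0.661
```

```bash
python3 - <<'E'
from h import *
c=tray(-2); print(tcp()[:3,3],r.sense()['opening'])
print(rel([*c,18],-4.5,-9.4))
im,C=shot('wrist','w22'); 
E
```

```text
[641.47981759 -39.34307753  89.49372025] 0.6608564807709197
[ 70.7   2.1 -10.8   0.2   0.    0.1]
```

View pics/w22.png

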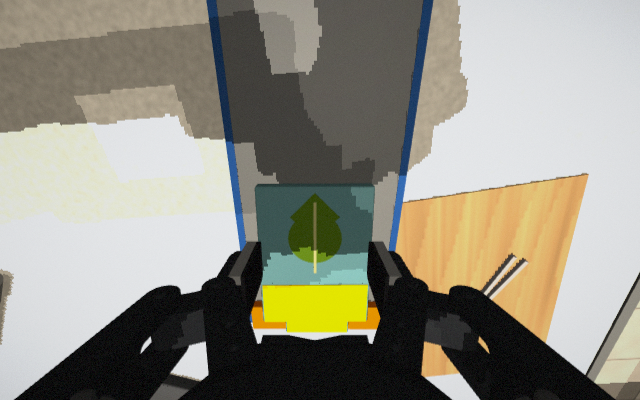

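Request:
drive_tool --rows '[40, 2, -6, 0, 0, 0, 60, 60, 2, -9, 0, 0, 0, 60, 68, 2, -10.4, 0, 0, 0, 60, 71, 2, -10.8, 0, 0, 0, 60, 71, 2, -10.8, 0, 0, 0, 60, 71, 2, -10.8, 0, 0, 0, 60]'

```text
clock: 41.32
eef_pos: [644.1, -40.3, 19.0]
tcp_rot: [-0.004, 1.406, -1.651]
contact_force: [0.1, 0.6, 0.3]
opening: 0.664
```

```bash
python3 - <<'E'
from h import *
c=tray(-2); print(tcp()[:3,3],r.sense()['contact_force'])
print(rel([*c,14.8],-4.5,-9.4))
E
```

```text
[644.09204281 -40.29290885  19.00513316] [0.1191301  0.55570194 0.29050922]
[ 4.2 -0.7 -0.5  0.2  0.   0. ]
```

Request:
drive_tool --rows '[2, -0.7, -0.3, 0, 0, 0, 60, 3.5, -0.7, -0.5, 0, 0, 0, 60, 4.5, -0.7, -0.6, 0, 0, 0, 60, 4.5, -0.7, -0.6, 0, 0, 0, 60]'

```text
clock: 41.82
eef_pos: [643.5, -40.4, 14.8]
tcp_rot: [-0.003, 1.406, -1.649]
contact_force: [-1.9, -0.1, 3.1]
opening: 0.659
```

Request:
drive_tool --rows '[0.3, 0, 0, 0, 0, 0, 60, 0.3, 0, 0, 0, 0, 0, 75, 0.3, 0, 0, 0, 0, 0, 85, 0, 0, 0, 0, 0, 0, 85, -15, 0, 0, 0, 0, 0, 90, -50, 0, 0, 0, 0, 0, 90, -110, 0, 0, 0, 4, 0, 90, -130, 0, 0, 0, 9, 0, 90, -130, 0, 0, 0, 9, 0, 90]'

```text
clock: 42.95
eef_pos: [646.7, -20.0, 146.2]
tcp_rot: [0.569, 1.562, -1.08]
contact_force: [-0.2, -0.8, 0.1]
opening: 0.898
```

```bash
python3 - <<'E'
from h import *
im,C=shot('wrist','w23'); plates(im,C,z=15)
print('->next',rel([429.5,257.7,150],-14))
E
```

```text
->next [-8.300e+00 -2.367e+02 -2.600e+02  9.600e+00  5.000e-01 -1.000e-01]
```

View pics/w23.png

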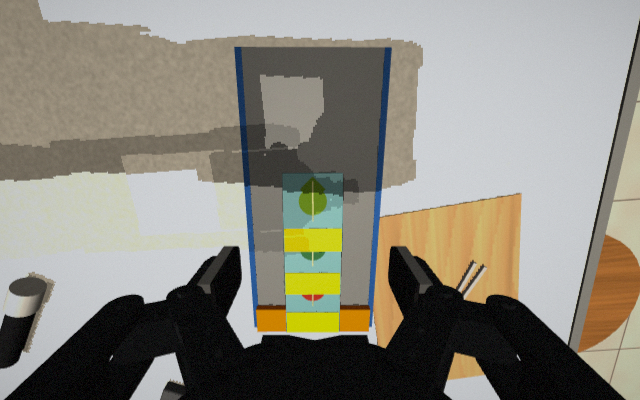

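Request:
drive_tool --rows '[-8, -45, -50, 3, 0, 0, 90, -8, -120, -130, 6, 0, 0, 90, -8, -237, -260, 9.6, 0.5, 0, 90, -8, -237, -260, 9.6, 0.5, 0, 90, -8, -237, -260, 9.6, 0.5, 0, 90, -8, -237, -260, 9.6, 0.5, 0, 90, -8, -237, -260, 9.6, 0.5, 0, 90, -8, -237, -260, 9.6, 0.5, 0, 90, -8, -237, -260, 9.6, 0.5, 0, 90]'

```text
clock: 44.12
eef_pos: [429.6, 256.9, 149.3]
tcp_rot: [1.349, 1.569, -0.467]
contact_force: [0.1, -1.0, 0.9]
opening: 0.901
```

```bash
python3 - <<'E'
from h import *
im,C=shot('wrist','w24'); 
for p in plates(im,C): print('->',rel([*p[:2],1],p[2]+90))
E
```

```text
plate c 428.9 258.5 labeldir -104.1 size 79.0 x 58.9 px [314. 187.]
-> [ 1.484e+02 -1.400e+00 -1.400e+00  0.000e+00  0.000e+00 -1.000e-01]
```

View pics/w24.png

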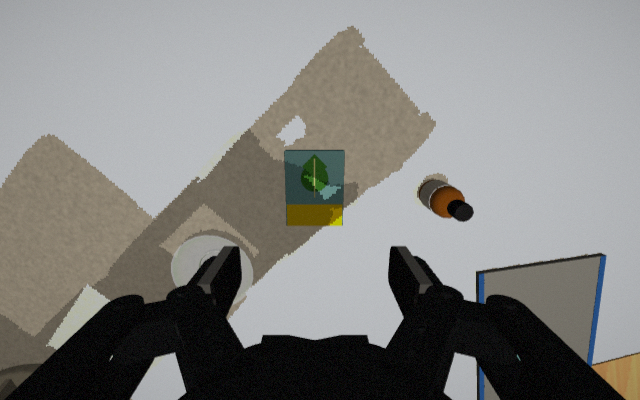

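```bash
python3 - <<'E'
from h import *
np.set_printoptions(precision=1,suppress=True)
T=tcp();C=cam('wrist')
P=ray('wrist',[[225,237],[252,265],[212,272]],12,C); print((P-T[:3,3])@T[:3,:3])
P=ray('wrist',[[428,185]],0,C); print((P-T[:3,3])@T[:3,:3])
E
```

```text
[[ 137.2  -96.    50. ]
 [ 137.2  -69.5   83.2]
 [ 137.2 -114.1   91.8]]
[[149.6 118.2  -3.6]]
```

Request:
drive_tool --rows '[60, -1.4, -1.4, 0, 0, 0, 85, 110, -1.4, -1.4, 0, 0, 0, 85, 135, -1.4, -1.4, 0, 0, 0, 80, 145, -1.4, -1.4, 0, 0, 0, 77, 148.5, -1.4, -1.4, 0, 0, 0, 76, 148.5, -1.4, -1.4, 0, 0, 0, 76, 148.5, -1.4, -1.4, 0, 0, 0, 76]' --newtons 30

```text
clock: 45.05
eef_pos: [429.6, 258.9, 1.8]
tcp_rot: [1.887, 1.567, 0.07]
contact_force: [-0.1, -0.8, -0.5]
opening: 0.762
```

Request:
drive_tool --rows '[0.8, 0, 0, 0, 0, 0, 74, 0.8, 0, 0, 0, 0, 0, 60, 0.8, 0, 0, 0, 0, 0, 60, 0.8, 0, 0, 0, 0, 0, 60, 0.8, 0, 0, 0, 0, 0, 60]'

```text
clock: 45.68
eef_pos: [430.1, 259.2, 2.1]
tcp_rot: [2.016, 1.566, 0.2]
contact_force: [-2.1, -0.8, 11.3]
opening: 0.677
```

Request:
drive_tool --rows '[-20, 0, 0, 0, 0, 0, 60, -60, 0, 0, 0, 0, 0, 60, -120, 0, 0, 0, 0, 0, 60, -148, 0, 0, 0, 0, 0, 60, -148, 0, 0, 0, 0, 0, 60]' --newtons 40

```text
clock: 46.3
eef_pos: [430.8, 259.9, 152.5]
tcp_rot: [2.195, 1.561, 0.379]
contact_force: [0.0, 0.8, 0.3]
opening: 0.657
```

```bash
python3 - <<'E'
from h import *
T=tcp();im,C=shot('wrist','w25'); print(T[:3,3],r.sense()['opening'])
for p in plates(im,C,z=T[2,3]+6): print('->',rel([*p[:2],T[2,3]],p[2]+90))
c=tray(48); print(c); print(rel([*c,90],-4.5,-9.4))
E
```

```text
[430.7565373  259.9191304  152.53634904] 0.661872221207009
plate c 429.8 259.8 labeldir -104.2 size 78.8 x 58.7 px [314. 252.]
-> [-1.7 -0.1 -0.5  0.2 -0.2 -0.3]
[647.26603659   9.45203202]
[ 61.7 271.4 189.6  -9.6  -9.6   0.4]
```

Request:
drive_tool --rows '[0, 50, 40, -3, -2, 0, 60, 0, 110, 80, -6, -5, 0, 60, 20, 180, 125, -9, -9, 0, 60, 62, 271, 190, -9.6, -9.6, 0.4, 60, 62, 271, 190, -9.6, -9.6, 0.4, 60, 62, 271, 190, -9.6, -9.6, 0.4, 60, 62, 271, 190, -9.6, -9.6, 0.4, 60, 62, 271, 190, -9.6, -9.6, 0.4, 60]'

```text
clock: 47.35
eef_pos: [645.7, 9.9, 89.1]
tcp_rot: [-0.016, 1.406, -1.665]
contact_force: [-1.3, 0.4, 0.7]
opening: 0.663
```

```bash
python3 - <<'E'
from h import *
c=tray(48); print(tcp()[:3,3],r.sense()['opening'])
print(rel([*c,18],-4.5,-9.4))
im,C=shot('wrist','w26'); 
E
```

```text
[645.67978781   9.94267587  89.05379849] 0.6627576678091388
[ 70.1   1.8 -11.3   0.    0.    0.1]
```

View pics/w26.png

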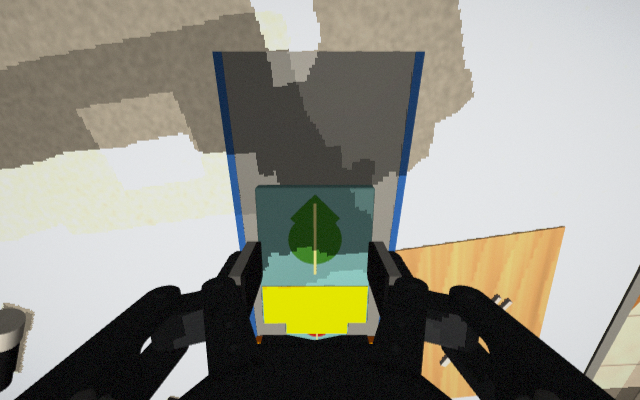

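Request:
drive_tool --rows '[40, 1.8, -6, 0, 0, 0, 60, 60, 1.8, -9.6, 0, 0, 0, 60, 68, 1.8, -11, 0, 0, 0, 60, 70, 1.8, -11.3, 0, 0, 0, 60, 70, 1.8, -11.3, 0, 0, 0, 60, 70, 1.8, -11.3, 0, 0, 0, 60]'

```text
clock: 48.15
eef_pos: [648.1, 9.8, 19.5]
tcp_rot: [-0.003, 1.406, -1.651]
contact_force: [-0.3, -0.1, 0.3]
opening: 0.659
```

```bash
python3 - <<'E'
from h import *
c=tray(48); print(tcp()[:3,3],r.sense()['contact_force'])
print(rel([*c,14.8],-4.5,-9.4))
E
```

```text
[648.10808402   9.80556585  19.53395411] [-0.31145302 -0.11896294  0.2675949 ]
[ 4.7 -0.8 -0.4  0.   0.   0. ]
```

Request:
drive_tool --rows '[2, -0.8, -0.2, 0, 0, 0, 60, 4, -0.8, -0.4, 0, 0, 0, 60, 5, -0.8, -0.5, 0, 0, 0, 60, 5, -0.8, -0.5, 0, 0, 0, 60]'

```text
clock: 48.65
eef_pos: [647.4, 9.5, 14.8]
tcp_rot: [-0.002, 1.406, -1.651]
contact_force: [-0.7, -0.6, 4.0]
opening: 0.661
```

Request:
drive_tool --rows '[0.3, 0, 0, 0, 0, 0, 60, 0.3, 0, 0, 0, 0, 0, 75, 0.3, 0, 0, 0, 0, 0, 85, 0, 0, 0, 0, 0, 0, 85, -15, 0, 0, 0, 0, 0, 90, -50, 0, 0, 0, 0, 0, 90, -110, 0, 0, 0, 4, 0, 90, -160, 0, 0, 0, 9, 0, 90, -180, 0, 0, 0, 9, 0, 90, -180, 0, 0, 0, 9, 0, 90]'

```text
clock: 49.9
eef_pos: [650.5, 39.0, 194.1]
tcp_rot: [0.316, 1.562, -1.333]
contact_force: [0.3, 1.1, -0.7]
opening: 0.901
```

```bash
python3 - <<'E'
from h import *
im,C=shot('wrist','w27')
print(rel([600,120,230],-4.5))
E
```

```text
[-38.4 -55.6 -76.6   0.1   0.5   0. ]
```

View pics/w27.png

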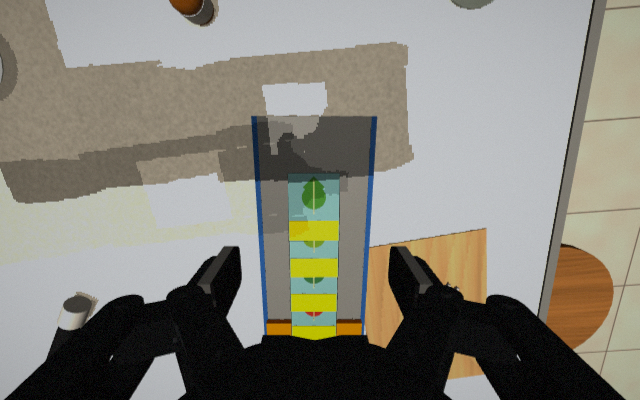

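Request:
drive_tool --rows '[-60, -60, -60, 0, 0, 0, 90, -80, -150, -150, 0, 0, 0, 90, -80, -220, -280, 0, 0, 0, 90, -80, -220, -280, 0, 0, 0, 90, -80, -220, -280, 0, 0, 0, 90, -80, -220, -280, 0, 0, 0, 90, -80, -220, -280, 0, 0, 0, 90, -80, -220, -280, 0, 0, 0, 90]'

```text
clock: 50.95
eef_pos: [451.1, 335.4, 268.1]
tcp_rot: [-0.196, 1.559, -1.843]
contact_force: [0.4, -0.2, 0.1]
opening: 0.898
```

```bash
python3 - <<'E'
from h import *
shot('top','top28'); shot('scene','s28')
cv2.imwrite('pics/top28z.png',cv2.resize(cv2.imread('pics/top28.png')[110:240,200:460],None,fx=3,fy=3,interpolation=cv2.INTER_CUBIC))
cv2.imwrite('pics/s28z.png',cv2.resize(cv2.imread('pics/s28.png')[130:310,200:420],None,fx=3.3,fy=3.3,interpolation=cv2.INTER_CUBIC))
E
```

```text
(no output)
```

View pics/top28z.png

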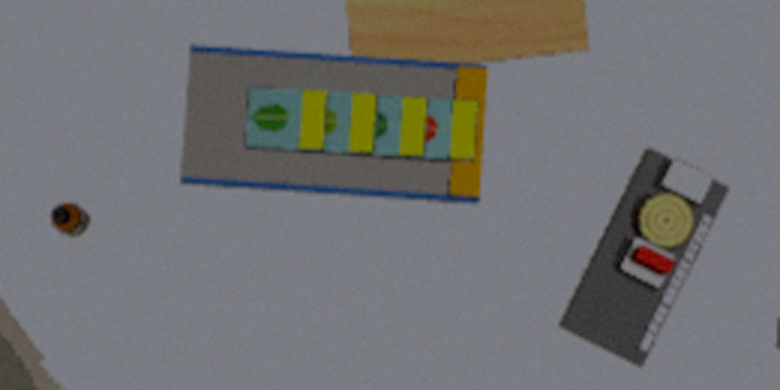

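View pics/s28z.png

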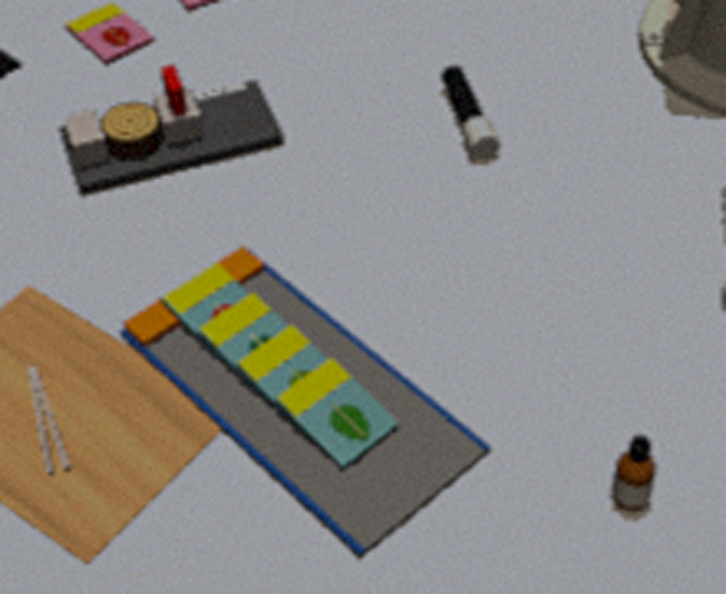

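```bash
python3 - <<'E'
from rig import sign_off
print(sign_off())
E
```

```text
the job is handed in; nothing more can be done
None
```

The station is set out and handed in at about 51 s on the robot clock.

- **Caliper:** I opened it to about 93 mm, laid the slice flat on the bed between the jaws, and shut the jaw on it with about 24 N. After release, the wrist picture gave a gap of about 56 mm, which matches the slice's 56 mm diameter. In the last top and scene views the slice was still in contact with both jaws.
- **Plates:** four were present, and all four are fanned from the orange strip down the middle of the tray, about 50 mm apart. The last views show all of them leaf side up and in line, with all four yellow labels uncovered. I checked the line and spacing of the finished fan by eye; only the first plate's position on the tray was measured (about 1 to 2 mm off target).
- **Bystanders:** the amber bottle was upright in the last view, and I did not touch the pink look-alikes.

One check failed along the way: my first grasp of the second plate closed just above it and came up empty. I grasped again slightly lower and it held. No other checks failed or disagreed.

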